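Open the fume extractor and park its bayonet lid on the bar

ROBOT

A 6-joint arm with a two-finger parallel gripper is mounted at the origin on the work surface. World frame = base frame: x ahead of the robot, y to its left, z up, the work surface at z = 0. Lengths are in m, angles in rad, forces in N, time in s.
With the tool pointing down it reaches from about 0.375 to 0.975 m from the base axis. Payload 3.8 kg.
Tool frame: the origin (TCP) lies midway between the tips of the shut fingers; the grasp point (between the pads) lies 19 mm behind it; z points along the fingers, y is the direction in which the jaws open and shut (so a half turn about z gives the same grasp; the last joint's range is limited). The gripper opens to 85 mm and grips with 20 to 120 N. Pads are 22 mm wide; open, the fingers measure 114 mm over their backs; the gripper's body (76 mm by 85 mm) begins 54 mm behind the grasp point. The pads swing forward as they close: fully open they stand 13 mm farther back than shut.
Start: joints at [1.119, 0.264, 1.604, -0, 1.274, -0.037], TCP at [0.272, 0.618, 0.231] pointing down, gripper open.
Joint ranges: [-2.63, 2.63], [-0.94, 2.18], [0.31, 2.57], [-1.31, 4.45], [0, 2.66], [-2.55, 2.55]. Speed limits (rad/s): [2.57, 2.57, 3.14, 3.14, 3.14, 3.14].

INTERFACE

Orientations are given as a rotation vector (axis times angle).
In Python, from workcell import readout, read_camera, camera_params, bot gives the robot as it stands.
- The arm moves only by the tool apply_moves, never from a script. Its argument "plan" is a list that holds one entry, the list of rows, each a list of 7 numbers: the shift along the tool's x, y, z each as a share of 1000 mm, from -1 to 1, then the turn, a rotation vector about the tool's x, y, z each as a share of pi rad, from -1 to 1, then the gripper command: -1 is fully open, 1 is shut, values between are in proportion. A call has exactly 8 rows; each row is the pose to reach, as a shift and turn from the pose commanded when the call began, along the tool's axes at that moment, turning the shorter way round; what a row does not reach only later rows make up. A row lasts 1/12 s, in which the tool goes at most 41.7 mm and 7.16 degrees, less where a joint would pass 70% of its speed; a pose out of reach is approached as far as the arm can. A call with a number of a shift or a turn outside -1 to 1 is refused whole. A call with a gripper value outside its range is refused whole. The fingers move at their own pace and stop on an object; "force" is the grip in N (left out, the last holds). Time passes only in rows, so rows that repeat a pose let the fingers close, or fill a call up. It gives the time, the measured TCP pose, the force and the opening at its end, in the units of the state.
- readout.read_state(): the state, without advancing time (a new reading comes with each control period).
- read_camera(name): name is "scene" or "top"; returns the picture (480x640x3 uint8, red, green, blue); there is no depth.
- camera_params(name): a dict with "fovy" (degrees; the focal length in pixels is half the picture's height over the tangent of half this angle, whatever the lens; pixels are square), "cx", "cy" (the principal point, pixels), "rvec" (rotation vector, rad) and "tvec" (3), from world to camera coordinates, as OpenCV has them. Camera axes: x right, y down, z forward; pixel columns grow to the right and rows downward; lengths in m; the calibration is good to about 2 mm. A picture is of the moment at which its call begins. camera_params takes no time and is no camera call.
- bot.finish_job(): hands the job in, once; it reports no verdict.
The state is a dict: "time": time; "q": joint angles; "joint_vel": joint speeds; "joint_torque": joint torques, N m; "tool_pos": TCP position; "tcp_rot": TCP orientation; "wrist_force": force on the tool from outside, world axes, zero at the start; "torque": the same for the moment, N m; "width": opening from 0.0 (shut) to 1.0 (fully open).
Only numpy, scipy, OpenCV 4.12 (cv2) and the standard library are available. Lean on these libraries where they do the work, as an engineer would, in place of code of your own. Each camera call takes 0.05 s, during which the arm holds its last target.

TASK

Open the bench fume extractor for a filter change: turn its lid anticlockwise (seen from above) until the lugs reach the slots, lift it free by the loop handle, set it down gently, flat on the blue mat, and let go. Then pick it up again by one of its two side tabs, so that the loop is clear, and hang the loop over the parking bar from the bar's free end, so that the lid hangs level and still there. Leave everything else on the bench where it is.

Things in the scene. Friction and masses are not known exactly. Their poses are not given: they have to be found in the camera images.
- lid: Lid, about 0.3 kg: aluminium disc 132 mm across, 12 mm thick; three yellow lugs on its rim (25 mm wide, 7 mm thick, out to 78 mm from the axis, each marked by a yellow stroke on top) at 90, 210 and 330 degrees from its x axis. Orange loop handle in the middle, spanning along x; an upright blue tab on either side of it at x = +-61 mm. Origin: centre of the underside; z up.
- lid_loop (a point): Centre of the underside of the loop's top beam, 48 mm above the lid's underside. The beam is 48 mm long (lid's x), 12 mm thick (y), 10 mm high. Its two legs are 6 mm thick, outer faces at x = +-24 mm. The opening, 36 mm wide and 36 mm high (down to the disc), looks along the lid's y axis: the bar passes through it along y. Axes as the lid's.
- lid_tab0 (a point): Grip point in the blue tab at the lid's +x, 36 mm above the lid's underside. The tab is 8 mm thick (lid's x), 36 mm wide (y) and rises 40 mm from the disc's top, to 16 mm above this point; 33 mm are free between tab and loop leg. Axes as the lid's.
- lid_tab1 (a point): The same in the tab at the lid's -x.
- extractor: Fume extractor: fixed white round bowl 176 mm across with a black bayonet collar. Origin: centre of its underside. The lid is free to lift when its x axis points along the extractor's x axis (within about 6 degrees). It starts turned 0.6 to 1.2 rad clockwise of that, seen from above, and turns anticlockwise easily; stops end the turn 4 degrees past the slots' middle, where it still lifts.
- seat (a point): Centre of the extractor's seat, 90 mm above the table, on which the lid rests loosely. The collar rises 15 mm above it, inner radius 69 mm, and overhangs the lugs with 3 mm play, save for three open slots 36 degrees wide at 90, 210 and 330 degrees from the extractor's x axis.
- mat: Blue silicone mat, fixed, 200 mm (x) by 190 mm (y), 4 mm thick. Origin: centre of its underside.
- bar_stand: Fixed stand with the parking bar: level steel bar, 12 mm diameter, axis 174 mm above the table, along the stand's x. Origin: on the table, under the hanging place. Free end (red cap, 18 mm diameter) at x = -56 mm, towards the robot; the post, 182 mm high, begins at x = 150 mm. A hung lid reaches 78 mm to each side of its loop: hang the loop between x = -40 and +60 mm.
- bar_mid (a point): Point on the bar's axis above the stand's origin; axes as the stand's.
- phone: Bystander: phone 147 x 71 x 8 mm, lying under the parking bar.
- parts_tray: Bystander: blue divided tray 80 x 150 x 18 mm beyond the mat.
- screwdriver: Bystander: red screwdriver 160 mm long, lying near the robot.
- cleaner_bottle: Bystander: bottle 56 mm across, 130 mm high, at the near left.
- tape_roll: Bystander: yellow tape roll 90 mm across, 20 mm high, at the near right.
- spudger: Bystander: green and steel opening blade 90 mm long, lying near the robot.
Mind the look-alikes: they are no part of the job. Several things have the shape of the lid; the one meant has the colours described above.

How it is judged:
By the outcome, as a careful person would: the job done as asked, in the order asked, and still so for the second after the job is handed in, with the robot touching nothing.
It also fails if it takes over 72 s, if anything falls off the work surface, if the arm or the gripper's body presses on something with over 40 N, if the wrist force passes 120 N, or if a joint passes its speed limit or range.

## Working session

There is one attempt and no reset: what is moved stays moved. The work goes in short steps, Python scripts to look and compute and a tool call to move; the robot and the scene stay as the last step left them, time stands still between calls to the robot, and variables do not carry over. Pictures are saved under pics/ and viewed, and the job is handed in when it is done.

Besides the shell and the picture viewer there is one more tool, called in YAML: its name, and indented under it one key for each argument. apply_moves: Moves the arm, as the interface text tells. Shift numbers are shares of 1000 mm and turn numbers shares of pi rad, none past 1 either way. Its arguments: {"type":"object","properties":{"plan":{"type":"array","items":{"type":"array","items":{"type":"array","items":{"type":"number","minimum":-1,"maximum":1}}}},"force":{"type":"number"}},"required":["plan"]}

```bash
mkdir -p pics; ls
python3 - <<'E'
from workcell import readout, read_camera, camera_params, bot
import cv2
print(readout.read_state())
for n in("scene","top"):
    print(n,camera_params(n))
    cv2.imwrite(f"pics/{n}0.png",read_camera(n)[:,:,::-1])
E
```

```text
pics
{'time': 0.0, 'q': array([ 1.11907168e+00,  2.64778797e-01,  1.60537703e+00, -2.57502354e-05,
        1.27369992e+00, -3.68776263e-02]), 'joint_vel': array([-1.97430252e-04,  2.14043149e-03,  7.63492362e-04, -7.21348507e-05,
       -3.66497543e-04, -4.89410812e-04]), 'joint_torque': array([-3.07379232e-04, -5.15113378e+01, -3.67318547e+01, -1.25269262e-04,
        1.30966731e-02, -1.07934235e-05]), 'tool_pos': array([0.27173409, 0.61708681, 0.22994311]), 'tcp_rot': array([-0.64685764, -3.07374016,  0.00345808]), 'wrist_force': array([-0.36404277,  0.24505562, -0.94421769]), 'torque': array([ 0.00975793, -0.02402699,  0.03642906]), 'width': 0.9980833369263956}
scene {'fovy': 51.43393065973993, 'cx': 329.60164208468984, 'cy': 242.86310944851036, 'rvec': array([ 2.19757967,  0.87976178, -0.38388168]), 'tvec': array([-0.33639192, -0.1173754 ,  1.51685578])}
top {'fovy': 51.79056039914648, 'cx': 322.26620258503834, 'cy': 244.1752503251553, 'rvec': array([ 2.18387472, -2.1403549 ,  0.11618747]), 'tvec': array([0.00145591, 0.44663668, 1.17222125])}
```

View pics/scene0.png

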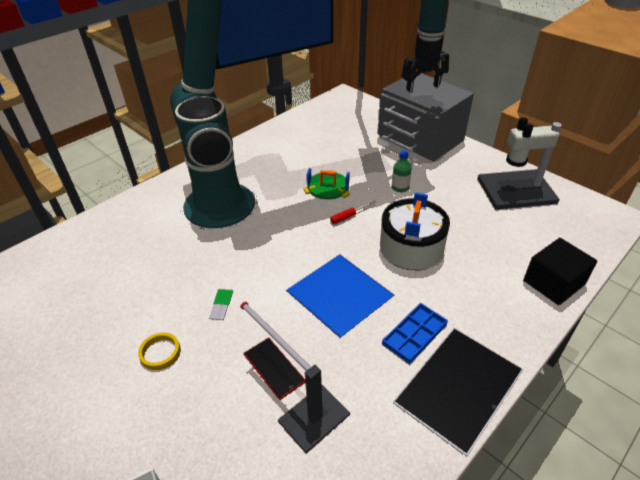

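View pics/top0.png

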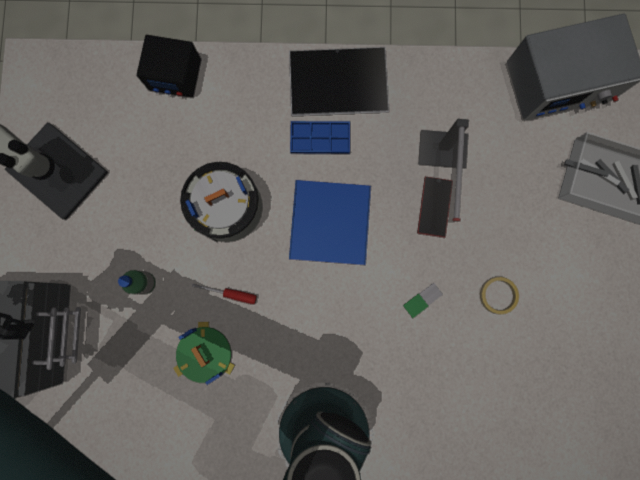

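```bash
cat > h.py <<'E'
import numpy as np, cv2
from workcell import readout, read_camera, camera_params, bot
from scipy.spatial.transform import Rotation as R
def cam(n):
    p=camera_params(n); f=240/np.tan(np.radians(p["fovy"])/2)
    K=np.array([[f,0,p["cx"]],[0,f,p["cy"]],[0,0,1]])
    Rm=R.from_rotvec(p["rvec"]).as_matrix(); return K,Rm,np.array(p["tvec"])
def ray(n,uv):
    K,Rm,t=cam(n); uv=np.atleast_2d(uv).astype(float)
    d=np.linalg.solve(K,np.c_[uv,np.ones(len(uv))].T).T@Rm
    return -Rm.T@t,d
def plane(n,uv,z):
    c,d=ray(n,uv); return c+d*((z-c[2])/d[:,2])[:,None]
def proj(n,P):
    K,Rm,t=cam(n); P=np.atleast_2d(P); q=(P@Rm.T+t)@K.T; return q[:,:2]/q[:,2:]
def tri(uvs,uvt):
    a,d=ray("scene",uvs); b,e=ray("top",uvt); out=[]
    for x,y in zip(d,e):
        s=np.linalg.lstsq(np.c_[x,-y],b-a,rcond=None)[0]
        p,q=a+s[0]*x,b+s[1]*y; out.append(np.r_[(p+q)/2,np.linalg.norm(p-q)])
    return np.array(out)
def hsv(n,im,lo,hi,box=None):
    m=cv2.inRange(cv2.cvtColor(im,cv2.COLOR_RGB2HSV),lo,hi)
    if box: k=np.zeros_like(m);x0,y0,x1,y1=box;k[y0:y1,x0:x1]=255;m&=k
    return m
def blobs(m,amin=15):
    n,l,s,c=cv2.connectedComponentsWithStats(m)
    return [(s[i,4],c[i].round(1).tolist(),s[i,:4].tolist()) for i in range(1,n) if s[i,4]>=amin]
E
python3 - <<'E'
from h import *
for n in("scene","top"):
    im=cv2.imread(f"pics/{n}0.png")
    x0,y0=(370,180) if n=="scene" else (170,150)
    c=cv2.resize(im[y0:y0+100,x0:x0+100],None,fx=6,fy=6,interpolation=cv2.INTER_CUBIC)
    cv2.imwrite(f"pics/{n}0c.png",c)
    rgb=im[:,:,::-1].copy()
    print(n,"blue",blobs(hsv(n,rgb,(100,120,60),(130,255,255))))
    print("orange",blobs(hsv(n,rgb,(5,150,100),(17,255,255))))
    print("yellow",blobs(hsv(n,rgb,(18,100,100),(32,255,255)),5))
    print("red",blobs(hsv(n,rgb,(0,150,80),(4,255,255)),5))
E
```

```text
scene blue [(np.int32(840), [38.6, 9.9], [16, 0, 47, 24]), (np.int32(66), [106.5, 1.2], [97, 0, 23, 5]), (np.int32(23), [1.0, 89.0], [0, 84, 4, 9]), (np.int32(66), [403.5, 154.1], [400, 150, 8, 9]), (np.int32(49), [308.6, 175.7], [307, 169, 4, 16]), (np.int32(37), [346.9, 180.2], [346, 173, 3, 16]), (np.int32(126), [420.4, 198.6], [413, 193, 15, 14]), (np.int32(179), [412.0, 228.7], [405, 222, 15, 15]), (np.int32(4495), [339.6, 294.5], [287, 255, 107, 82]), (np.int32(1984), [414.3, 332.6], [383, 303, 64, 61])]
orange [(np.int32(3373), [601.3, 27.3], [541, 0, 99, 58]), (np.int32(284), [521.5, 114.3], [503, 100, 48, 25]), (np.int32(614), [601.6, 137.2], [560, 116, 80, 37]), (np.int32(224), [625.2, 177.5], [606, 160, 34, 36]), (np.int32(68), [326.9, 173.1], [320, 170, 16, 13]), (np.int32(99), [416.6, 210.4], [413, 201, 8, 21])]
yellow [(np.int32(267), [104.3, 33.9], [87, 21, 39, 31]), (np.int32(98), [300.2, 54.2], [291, 50, 17, 10]), (np.int32(310), [8.4, 88.8], [0, 73, 20, 28]), (np.int32(86), [238.3, 102.0], [226, 94, 30, 16]), (np.int32(7), [291.6, 106.3], [290, 105, 4, 3]), (np.int3
[... 1309 characters left out ...]
9, 329, 14, 10]), (np.int32(44), [212.4, 378.4], [206, 374, 14, 10])]
orange [(np.int32(94), [214.9, 195.0], [205, 189, 20, 13]), (np.int32(73), [197.8, 356.0], [192, 347, 13, 19])]
yellow [(np.int32(18), [209.2, 178.8], [207, 176, 5, 7]), (np.int32(16), [240.8, 200.3], [238, 199, 7, 3]), (np.int32(19), [205.4, 217.6], [203, 215, 6, 6]), (np.int32(284), [500.3, 295.5], [482, 277, 37, 37]), (np.int32(22), [221.9, 364.9], [219, 363, 7, 5]), (np.int32(45), [229.7, 368.1], [226, 363, 8, 11]), (np.int32(19), [183.9, 366.3], [181, 364, 7, 6]), (np.int32(43), [177.3, 370.6], [174, 366, 8, 10])]
red [(np.int32(10), [615.2, 97.5], [614, 96, 3, 4]), (np.int32(235), [239.1, 296.2], [224, 289, 31, 15])]
```

```bash
python3 -c "
import cv2,numpy as np
a=cv2.imread('pics/scene0c.png');b=cv2.imread('pics/top0c.png')
cv2.imwrite('pics/both0.png',cv2.resize(np.hstack([a,b]),(800,400)))"
```

```text
(no output)
```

View pics/top0c.png

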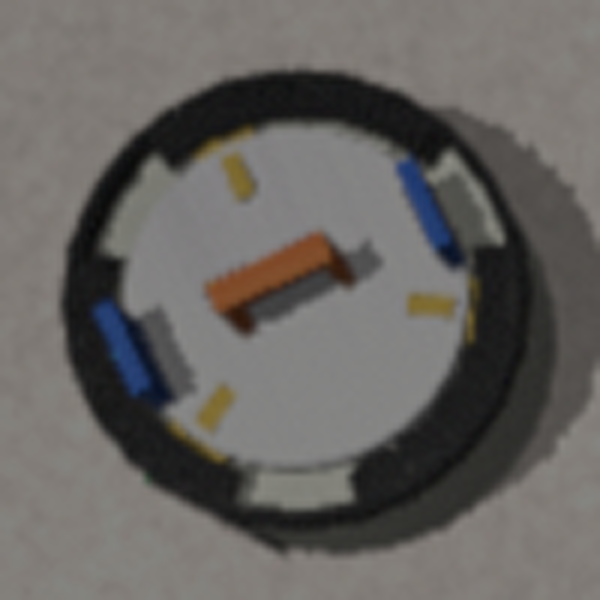

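View pics/scene0c.png

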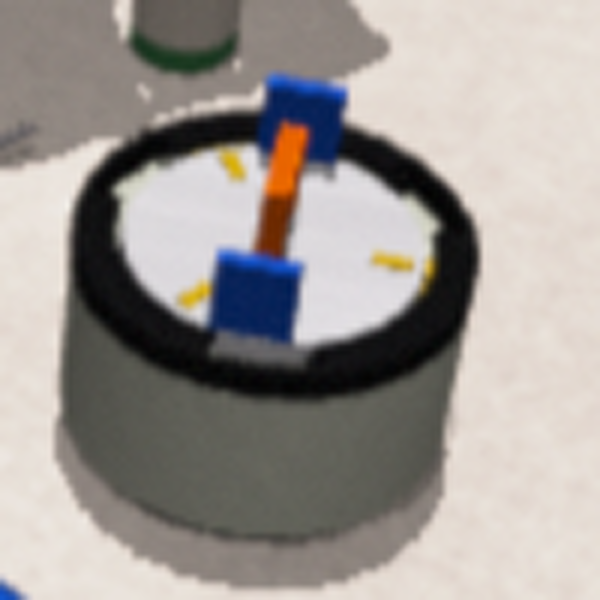

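Run:
```python
from h import *
T=lambda pts:(np.array(pts,float)+.5)/6-.5+[170,150]
S=lambda pts:(np.array(pts,float)+.5)/6-.5+[370,180]
p=plane("top",[[209.2,178.8],[240.8,200.3],[205.4,217.6]],.102); c=p.mean(0);print("strokes",p.round(4).tolist(),"c",c)
d=p-c; ang=np.degrees(np.arctan2(d[:,1],d[:,0]));print(ang,np.hypot(d[:,0],d[:,1]))
print("strokes scene",plane("scene",[[408.4,207.0],[435.3,223.2],[402.2,228.7]],.102).mean(0))
print("loop top",plane("top",T([[207,287],[322,237],[333,260],[215,310]]),.148).round(4).tolist())
q=plane("top",T([[207,287],[322,237],[333,260],[215,310]]),.148);print(q.mean(0),np.degrees(np.arctan2(*(q[1]-q[0])[1::-1])))
print("tab tops",plane("top",T([[430,210],[127,352]]),.142))
s=plane("top",T([[135,210],[475,200],[300,487]]),.098)
print("slots",s,"ang",np.degrees(np.arctan2(s[:,1]-c[1],s[:,0]-c[0])),np.hypot(*(s-c)[:,:2].T))
rgb=cv2.imread("pics/top0.png")[:,:,::-1].copy()
m=hsv("top",rgb,(95,120,60),(130,255,255),(280,170,380,270))
cn=max(cv2.findContours(m,0,2)[0],key=cv2.contourArea);r=cv2.minAreaRect(cn);b=cv2.boxPoints(r)
P=plane("top",b,.004);print("mat",P.mean(0),P.round(4).tolist(),[np.linalg.norm(P[i]-P[i-1]).round(4) for i in range(4)])
for n,x0,y0,w,h in(("top",410,105,75,140),("scene",230,290,130,160)):
    cv2.imwrite(f"pics/{n}bar.png",cv2.resize(cv2.imread(f"pics/{n}0.png")[y0:y0+h,x0:x0+w],None,fx=4,fy=4,interpolation=cv2.INTER_CUBIC))
```

```text
strokes [[0.584, 0.2731, 0.102], [0.5352, 0.1985, 0.102], [0.4935, 0.2777, 0.102]] c [0.53756954 0.24976749 0.102     ]
[ 26.72389449 -92.65929769 147.63635701] [0.05196851 0.05133187 0.05213387]
strokes scene [0.53767712 0.25054144 0.102     ]
loop top [[0.5309, 0.2714, 0.148], [0.5503, 0.23, 0.148], [0.5418, 0.2257, 0.148], [0.5224, 0.268, 0.148]]
[0.53634815 0.24877047 0.148     ] -64.77602063315379
tab tops [[0.56258538 0.19187958 0.142     ]
 [0.50725795 0.3011053  0.142     ]]
slots [[0.57057717 0.31296409 0.098     ]
 [0.57705809 0.182426   0.098     ]
 [0.46447877 0.2448738  0.098     ]] ang [  62.42190053  -59.61295805 -176.16955732] [0.07129737 0.0780655  0.07325441]
mat [ 0.50570625 -0.00651138  0.004     ] [[0.4125, 0.092, 0.004], [0.6098, 0.0823, 0.004], [0.5986, -0.1067, 0.004], [0.4019, -0.0937, 0.004]] [np.float64(0.186), np.float64(0.1975), np.float64(0.1893), np.float64(0.1971)]
```

View pics/topbar.png

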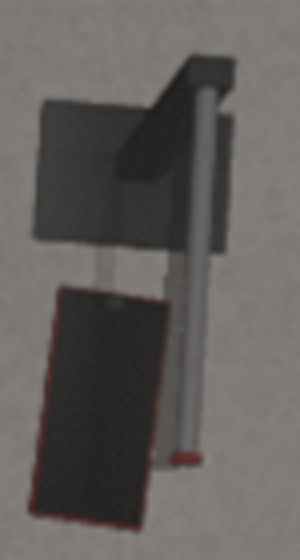

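View pics/scenebar.png

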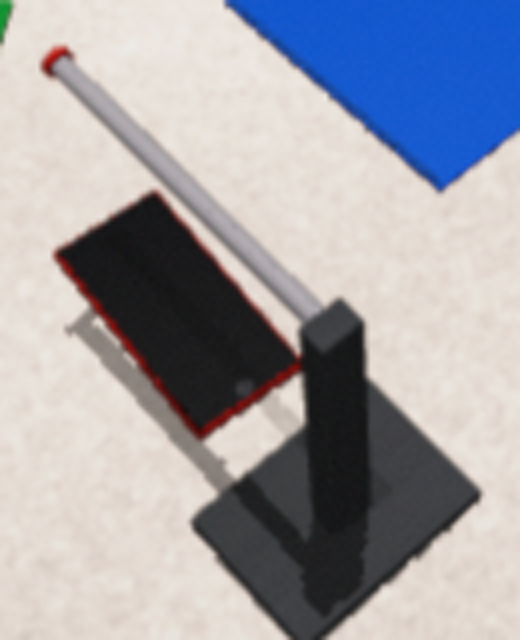

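Run:
```python
from h import *
T=lambda pts:(np.array(pts,float)+.5)/4-.5+[410,105]
S=lambda pts:(np.array(pts,float)+.5)/4-.5+[230,290]
print("cap tri",tri(S([[57,61]]),T([[186,458]])))
print("cap top",plane("top",T([[186,458]]),.174))
# bar edges along rows
im=cv2.cvtColor(cv2.imread("pics/top0.png"),cv2.COLOR_BGR2GRAY)
print(proj("top",[[.55,-.27,.174],[.75,-.27,.174]]))
top=plane("top",T([[188,440],[193,340],[198,240],[203,140],[205,95]]),.174);print("bar",top.round(4))
sc=plane("scene",S([[75,80],[150,155],[225,230],[300,303]]),.174);print("bar sc",sc.round(4))
for P in(top,sc):print(np.degrees(np.polyfit(P[:,0],P[:,1],1)[0]),np.polyval(np.polyfit(P[:,0],P[:,1],1),.6))
```

```text
cap tri [[ 0.48905059 -0.27334747  0.17584862  0.00061144]]
cap top [[ 0.4891812  -0.27409055  0.174     ]]
[[453.93529319 191.03779642]
 [453.0850681  101.26946515]]
bar [[ 0.4989 -0.2752  0.174 ]
 [ 0.5533 -0.2785  0.174 ]
 [ 0.6082 -0.2817  0.174 ]
 [ 0.6638 -0.285   0.174 ]
 [ 0.689  -0.2864  0.174 ]]
bar sc [[ 0.504  -0.2739  0.174 ]
 [ 0.5664 -0.2784  0.174 ]
 [ 0.6247 -0.2826  0.174 ]
 [ 0.6785 -0.2858  0.174 ]]
-3.3600439144375134 -0.28120071510893446
-3.9344913515130524 -0.2805856998480274
```

```bash
cat >> h.py <<'E'
def Rd(yaw):
    c,s=np.cos(np.radians(yaw)),np.sin(np.radians(yaw)); return np.array([[c,s,0],[s,-c,0],[0,0,-1.]])
def go(pos,yaw,show=True):
    st=readout.read_state(); Rc=R.from_rotvec(st["tcp_rot"]).as_matrix()
    d=Rc.T@(np.array(pos)-st["tool_pos"]); w=R.from_matrix(Rc.T@Rd(yaw)).as_rotvec()/np.pi
    x=Rc[:,0]
    print("t",round(st["time"],2),"pos",st["tool_pos"].round(4),"yaw",np.degrees(np.arctan2(x[1],x[0])).round(2),"tilt",np.degrees(np.arccos(-Rc[2,2])).round(2),"F",st["wrist_force"].round(1),"M",st["torque"].round(2),"w",round(st["width"],3))
    print("shift",d.round(4).tolist(),"turn",w.round(4).tolist(),"deg",(np.linalg.norm(w)*180).round(1));
E
python3 -c "
from h import *
go([.537,.2495,.20],117.2)"
```

```text
t 0.1 pos [0.2717 0.6171 0.2301] yaw 156.23 tilt 0.12 F [ 0.3 -0.5 -0.4] M [-0.    0.03 -0.02] w 1.001
shift [-0.3909, -0.2295, 0.0305] turn [-0.0006, 0.0002, 0.2169] deg 39.0
```

apply_moves:
  plan:
    - [[-0.05,-0.03,0.004,0,0,0.03,-1],[-0.1,-0.058,0.008,0,0,0.06,-1],[-0.15,-0.087,0.012,0,0,0.09,-1],[-0.2,-0.116,0.016,0,0,0.12,-1],[-0.23,-0.14,0.02,0,0,0.15,-1],[-0.27,-0.165,0.022,0,0,0.17,-1],[-0.3,-0.18,0.024,0,0,0.19,-1],[-0.32,-0.19,0.025,0,0,0.2,-1]]

```text
time: 0.77
tool_pos: [0.4648, 0.3446, 0.2079]
tcp_rot: [-1.569, -2.721, 0.001]
wrist_force: [0.5, 0.2, 0.9]
width: 1.0
```

```bash
python3 -c "
from h import *
go([.537,.2495,.20],117.2)"
```

```text
t 0.77 pos [0.4648 0.3446 0.2079] yaw 120.08 tilt 0.05 F [0.5 0.2 0.9] M [ 0.05  0.04 -0.01] w 1.0
shift [-0.1185, 0.0148, 0.0079] turn [-0.0003, 0.0, 0.016] deg 2.9
```

apply_moves:
  plan:
    - [[-0.035,0.005,0.002,0,0,0.008,-1],[-0.07,0.01,0.005,0,0,0.016,-1],[-0.1,0.013,0.007,0,0,0.016,-1],[-0.118,0.015,0.008,0,0,0.016,-1],[-0.118,0.015,0.008,0,0,0.016,-1],[-0.118,0.015,0.008,0,0,0.016,-1],[-0.118,0.015,0.008,0,0,0.016,-1],[-0.118,0.015,0.008,0,0,0.016,-1]]

```text
time: 1.43
tool_pos: [0.5362, 0.2533, 0.2004]
tcp_rot: [-1.631, -2.684, 0.0]
wrist_force: [0.5, -0.2, 0.3]
width: 0.998
```

```bash
python3 -c "
from h import *
cv2.imwrite('pics/scene1.png',read_camera('scene')[150:270,340:480,::-1].repeat(5,0).repeat(5,1))
go([.537,.2495,.124],117.2)"
```

```text
t 1.48 pos [0.5362 0.2534 0.2005] yaw 117.44 tilt 0.02 F [-0.5  0.9  0.6] M [0.02 0.02 0.02] w 1.001
shift [-0.0039, -0.0011, 0.0765] turn [-0.0001, -0.0001, 0.0013] deg 0.2
```

View pics/scene1.png

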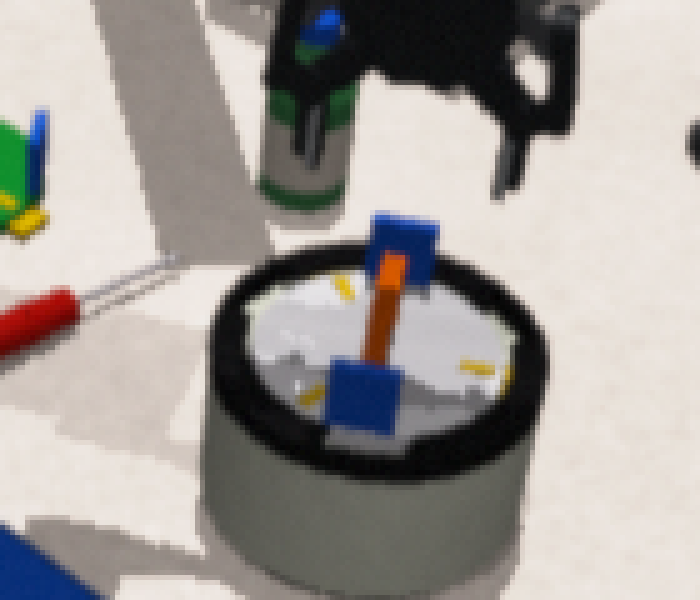

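The scene view shows the open jaws straddling the orange loop (crop px about 385,310). I'm going down.

apply_moves:
  plan:
    - [[-0.004,-0.001,0.02,0,0,0.001,-1],[-0.004,-0.001,0.04,0,0,0.001,-1],[-0.004,-0.001,0.055,0,0,0.001,-1],[-0.004,-0.001,0.068,0,0,0.001,-1],[-0.004,-0.001,0.0765,0,0,0.001,-1],[-0.004,-0.001,0.0765,0,0,0.001,-1],[-0.004,-0.001,0.0765,0,0,0.001,-0.5],[-0.004,-0.001,0.0765,0,0,0.001,0]]
  force: 40

```text
time: 2.15
tool_pos: [0.5386, 0.2489, 0.1251]
tcp_rot: [1.636, 2.681, 0.002]
wrist_force: [-0.7, 0.2, -0.5]
width: 0.746
```

apply_moves:
  plan:
    - [[0,0,0,0,0,0,0.2],[0,0,0,0,0,0,0.4],[0,0,0,0,0,0,0.6],[0,0,0,0,0,0,0.8],[0,0,0,0,0,0,1],[0,0,0,0,0,0,1],[0,0,0,0,0,0,1],[0,0,0,0,0,0,1]]

```text
time: 2.82
tool_pos: [0.5385, 0.2485, 0.1248]
tcp_rot: [1.637, 2.68, 0.002]
wrist_force: [0.7, 0.5, 3.6]
width: 0.134
```

```bash
python3 -c "
from h import *
go([.537,.2495,.124],117.2)
cv2.imwrite('pics/scene2.png',read_camera('scene')[150:270,340:480,::-1].repeat(5,0).repeat(5,1))
cv2.imwrite('pics/top2.png',read_camera('top')[140:260,150:290,::-1].repeat(5,0).repeat(5,1))"
```

```text
t 2.82 pos [0.5385 0.2485 0.1248] yaw 117.17 tilt 0.08 F [0.7 0.5 3.6] M [ 0.04 -0.06  0.  ] w 0.134
shift [0.0016, -0.0009, 0.0008] turn [0.0004, 0.0001, -0.0002] deg 0.1
```

View pics/scene2.png

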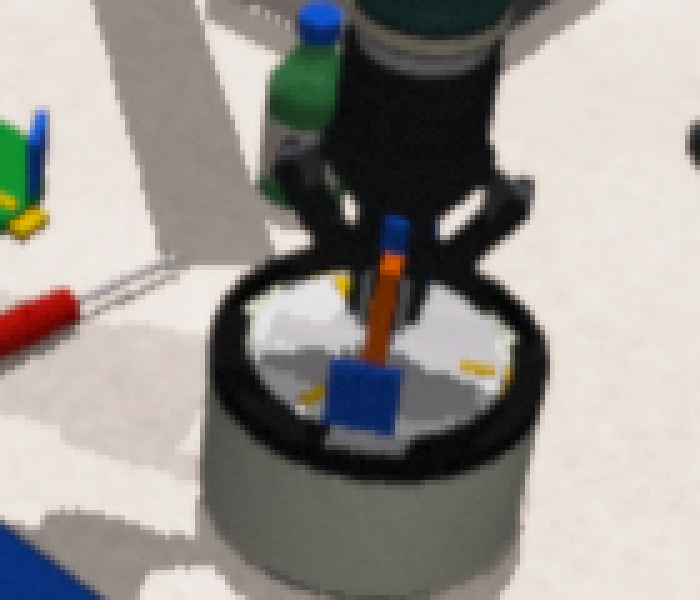

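View pics/top2.png

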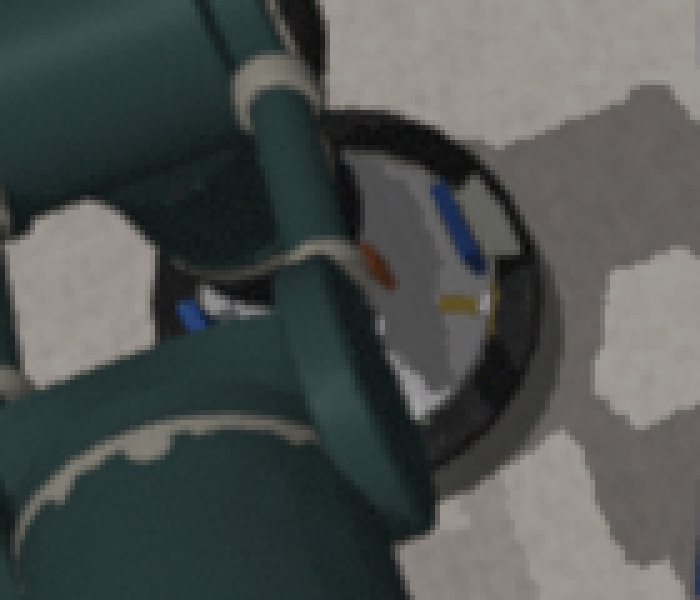

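apply_moves:
  plan:
    - [[0,0,0,0,0,-0.025,1],[0,0,0,0,0,-0.05,1],[0,0,0,0,0,-0.075,1],[0,0,0,0,0,-0.1,1],[0,0,0,0,0,-0.125,1],[0,0,0,0,0,-0.15,1],[0,0,0,0,0,-0.17,1],[0,0,0,0,0,-0.18,1]]

```text
time: 3.58
tool_pos: [0.5384, 0.2487, 0.1248]
tcp_rot: [0.821, 3.032, 0.002]
wrist_force: [-0.1, 0.2, 5.2]
width: 0.134
```

```bash
python3 -c "
from h import *
go([.5385,.2485,.124],152.2)
cv2.imwrite('pics/scene3.png',read_camera('scene')[150:270,340:480,::-1].repeat(5,0).repeat(5,1))
cv2.imwrite('pics/top3.png',read_camera('top')[140:260,150:290,::-1].repeat(5,0).repeat(5,1))"
```

```text
t 3.58 pos [0.5384 0.2487 0.1248] yaw 149.7 tilt 0.08 F [-0.1  0.2  5.2] M [ 0.11 -0.03 -0.27] w 0.134
shift [-0.0001, -0.0001, 0.0008] turn [0.0004, 0.0002, -0.0139] deg 2.5
```

View pics/scene3.png

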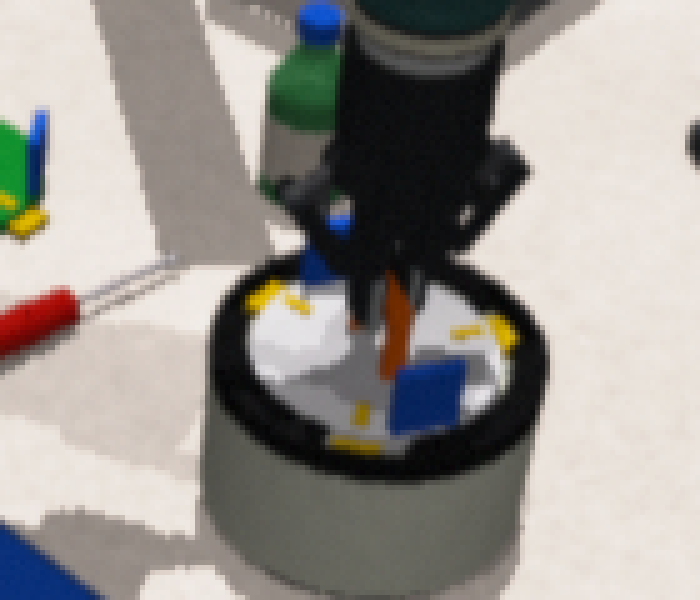

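View pics/top3.png

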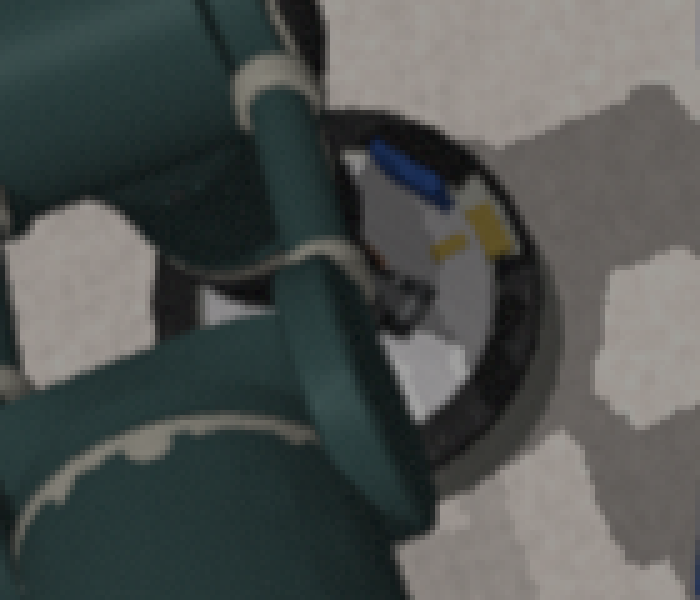

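apply_moves:
  plan:
    - [[0,0,0,0,0,-0.004,1],[0,0,0,0,0,-0.008,1],[0,0,0,0,0,-0.012,1],[0,0,0,0,0,-0.016,1],[0,0,0,0,0,-0.016,1],[0,0,0,0,0,-0.016,1],[0,0,0,0,0,-0.016,1],[0,0,0,0,0,-0.016,1]]

```text
time: 4.35
tool_pos: [0.5384, 0.2486, 0.1248]
tcp_rot: [0.75, 3.05, 0.002]
wrist_force: [0.0, 0.1, 5.9]
width: 0.131
```

```bash
python3 -c "
from h import *
go([.5385,.2485,.124],152.2)"
```

```text
t 4.35 pos [0.5384 0.2486 0.1248] yaw 152.37 tilt 0.07 F [0.  0.1 5.9] M [ 0.08  0.01 -0.21] w 0.131
shift [-0.0001, -0.0001, 0.0008] turn [0.0004, 0.0002, 0.0009] deg 0.2
```

```bash
python3 -c "
from h import *
cv2.imwrite('pics/both4.png',np.hstack([cv2.resize(read_camera('scene')[190:250,375:455,::-1],(400,300),interpolation=2),cv2.resize(read_camera('top')[160:220,210:290,::-1],(400,300),interpolation=2)]))"
```

```text
(no output)
```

View pics/both4.png

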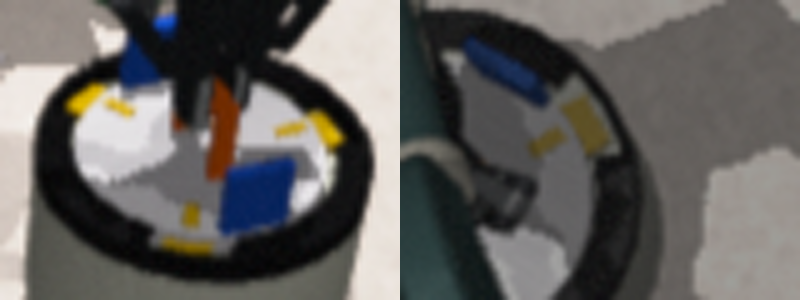

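Lugs are centred in the open slots in both views (scene lug at 163–213 within slot 150–235; top lug at 587,123). Adding about 1° and lifting.

apply_moves:
  plan:
    - [[0,0,0,0,0,-0.005,1],[0,0,0,0,0,-0.005,1],[0,0,-0.002,0,0,-0.005,1],[0,0,-0.004,0,0,-0.005,1],[0,0,-0.007,0,0,-0.005,1],[0,0,-0.01,0,0,-0.005,1],[0,0,-0.013,0,0,-0.005,1],[0,0,-0.013,0,0,-0.005,1]]
  force: 60

```text
time: 5.12
tool_pos: [0.5379, 0.2482, 0.1375]
tcp_rot: [-0.724, -3.057, 0.0]
wrist_force: [1.7, -0.0, -3.1]
width: 0.124
```

```bash
python3 -c "
from h import *
go([.5385,.2485,.124],152.2)"
```

```text
t 5.12 pos [0.5379 0.2482 0.1375] yaw 153.35 tilt 0.01 F [ 1.7 -0.  -3.1] M [-0. -0. -0.] w 0.124
shift [-0.0004, 0.0005, 0.0135] turn [-0.0001, -0.0, 0.0064] deg 1.2
```

apply_moves:
  plan:
    - [[0,0,-0.015,0,0,0,1],[0,0,-0.03,0,0,0,1],[0,0,-0.045,0,0,0,1],[0,0,-0.06,0,0,0,1],[0,0,-0.075,0,0,0,1],[0,0,-0.09,0,0,0,1],[0,0,-0.1,0,0,0,1],[0,0,-0.1,0,0,0,1]]

```text
time: 5.78
tool_pos: [0.5393, 0.2489, 0.2401]
tcp_rot: [0.723, 3.053, 0.004]
wrist_force: [1.1, -0.0, -2.1]
width: 0.129
```

```bash
python3 -c "
from h import *
go([.5057,-.0065,.2],86.4)"
```

```text
t 5.78 pos [0.5393 0.2489 0.2401] yaw 153.36 tilt 0.27 F [ 1.1 -0.  -2.1] M [ 0.   -0.01  0.04] w 0.129
shift [-0.0844, -0.2435, 0.0395] turn [0.0016, 0.0002, 0.372] deg 67.0
```

apply_moves:
  plan:
    - [[-0.004,-0.012,0.002,0,0,0.02,1],[-0.011,-0.032,0.005,0,0,0.05,1],[-0.019,-0.056,0.009,0,0,0.085,1],[-0.028,-0.08,0.013,0,0,0.12,1],[-0.036,-0.104,0.017,0,0,0.155,1],[-0.044,-0.128,0.021,0,0,0.19,1],[-0.052,-0.15,0.025,0,0,0.225,1],[-0.058,-0.17,0.028,0,0,0.26,1]]

```text
time: 6.45
tool_pos: [0.5123, 0.0688, 0.2075]
tcp_rot: [-1.885, -2.512, 0.003]
wrist_force: [0.3, -0.0, -3.3]
width: 0.128
```

```bash
python3 -c "
from h import *
go([.5057,-.0065,.2],86.4)"
```

```text
t 6.45 pos [0.5123 0.0688 0.2075] yaw 106.23 tilt 0.13 F [ 0.3 -0.  -3.3] M [-0.   -0.01 -0.04] w 0.128
shift [-0.0705, -0.0274, 0.0075] turn [-0.0007, 0.0001, 0.1101] deg 19.8
```

apply_moves:
  plan:
    - [[-0.017,-0.007,0.002,0,0,0.03,1],[-0.034,-0.013,0.004,0,0,0.06,1],[-0.05,-0.019,0.005,0,0,0.085,1],[-0.062,-0.024,0.007,0,0,0.1,1],[-0.07,-0.027,0.0075,0,0,0.11,1],[-0.07,-0.027,0.0075,0,0,0.11,1],[-0.07,-0.027,0.0075,0,0,0.11,1],[-0.07,-0.027,0.0075,0,0,0.11,1]]

```text
time: 7.12
tool_pos: [0.5076, -0.0038, 0.2014]
tcp_rot: [-2.282, -2.158, -0.0]
wrist_force: [-0.7, -0.3, -2.9]
width: 0.127
```

```bash
python3 -c "
from h import *
go([.5057,-.0065,.0388],86.4)
cv2.imwrite('pics/scene5.png',read_camera('scene')[160:360,240:460,::-1].repeat(3,0).repeat(3,1))"
```

```text
t 7.12 pos [ 0.5076 -0.0038  0.2014] yaw 86.81 tilt 0.03 F [-0.7 -0.3 -2.9] M [-0.   -0.06  0.01] w 0.127
shift [-0.0028, -0.0017, 0.1626] turn [-0.0001, -0.0002, 0.0023] deg 0.4
```

View pics/scene5.png

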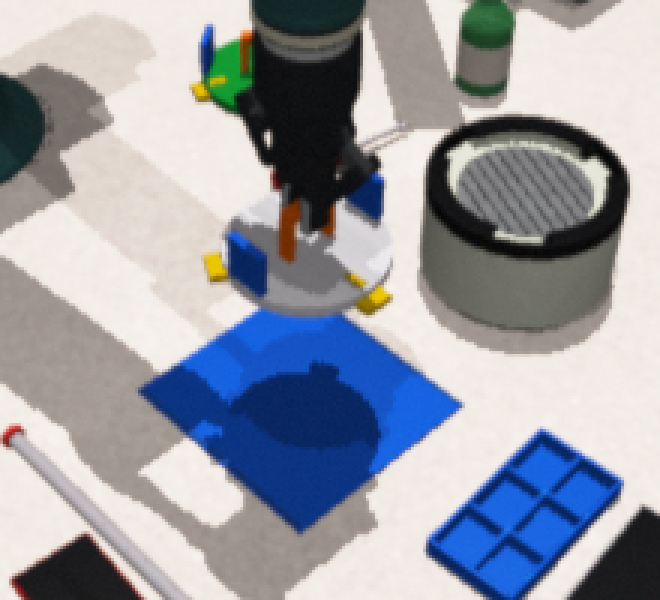

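The lid is free and level in the gripper above the blue mat, and the extractor is open. I'm lowering it.

apply_moves:
  plan:
    - [[-0.002,-0.001,0.015,0,0,0.002,1],[-0.003,-0.002,0.035,0,0,0.002,1],[-0.003,-0.002,0.06,0,0,0.002,1],[-0.003,-0.002,0.085,0,0,0.002,1],[-0.003,-0.002,0.11,0,0,0.002,1],[-0.003,-0.002,0.13,0,0,0.002,1],[-0.003,-0.002,0.142,0,0,0.002,1],[-0.003,-0.002,0.147,0,0,0.002,1]]

```text
time: 7.83
tool_pos: [0.5038, -0.0065, 0.0525]
tcp_rot: [-2.287, -2.15, 0.004]
wrist_force: [-0.9, -0.1, -2.3]
width: 0.13
```

```bash
python3 -c "
from h import *
go([.5057,-.0065,.0388],86.4)"
```

```text
t 7.83 pos [ 0.5038 -0.0065  0.0525] yaw 86.47 tilt 0.22 F [-0.9 -0.1 -2.3] M [-0.04 -0.05 -0.04] w 0.13
shift [0.0001, 0.0019, 0.0137] turn [-0.0012, -0.0, 0.0004] deg 0.2
```

apply_moves:
  plan:
    - [[0,0,0.002,0,0,0,1],[0,0,0.004,0,0,0,1],[0,0,0.006,0,0,0,1],[0,0,0.008,0,0,0,1],[0,0,0.01,0,0,0,1],[0,0,0.011,0,0,0,1],[0,0,0.012,0,0,0,1],[0,0,0.012,0,0,0,1]]

```text
time: 8.5
tool_pos: [0.5054, -0.0073, 0.0426]
tcp_rot: [2.29, 2.15, -0.0]
wrist_force: [0.4, -0.0, -2.3]
width: 0.126
```

```bash
python3 -c "
from h import *
go([.5057,-.0065,.0388],86.4)"
```

```text
t 8.5 pos [ 0.5054 -0.0073  0.0426] yaw 86.39 tilt 0.0 F [ 0.4 -0.  -2.3] M [-0.01  0.02 -0.02] w 0.126
shift [0.0009, 0.0003, 0.0038] turn [-0.0, 0.0, -0.0] deg 0.0
```

apply_moves:
  plan:
    - [[0,0,0.001,0,0,0,1],[0,0,0.0015,0,0,0,1],[0,0,0.002,0,0,0,1],[0,0,0.0025,0,0,0,1],[0,0,0.003,0,0,0,1],[0,0,0.0035,0,0,0,1],[0,0,0.004,0,0,0,1],[0,0,0.004,0,0,0,1]]

```text
time: 9.17
tool_pos: [0.5054, -0.0073, 0.0388]
tcp_rot: [-2.29, -2.15, 0.0]
wrist_force: [-1.8, 0.1, 0.5]
width: 0.124
```

```bash
python3 -c "
from h import *
go([.5057,-.0065,.0388],86.4)"
```

```text
t 9.17 pos [ 0.5054 -0.0073  0.0388] yaw 86.39 tilt 0.01 F [-1.8  0.1  0.5] M [-0.03  0.23 -0.05] w 0.124
shift [0.0008, 0.0002, 0.0] turn [-0.0001, 0.0, -0.0] deg 0.0
```

apply_moves:
  plan:
    - [[0,0,0.0005,0,0,0,1],[0,0,0.0005,0,0,0,0.7],[0,0,0.0005,0,0,0,0.6],[0,0,0.0005,0,0,0,0.5],[0,0,0.0005,0,0,0,0.3],[0,0,0.0005,0,0,0,0],[0,0,0.0005,0,0,0,0],[0,0,0.0005,0,0,0,0]]

```text
time: 9.83
tool_pos: [0.5054, -0.0073, 0.0381]
tcp_rot: [2.29, 2.15, -0.0]
wrist_force: [-0.0, 0.3, -0.1]
width: 0.498
```

apply_moves:
  plan:
    - [[0,0,-0.01,0,0,0,0],[0,0,-0.03,0,0,0,0],[0,0,-0.06,0,0,0,0],[0,0,-0.09,0,0,0,0],[0,0.03,-0.115,0,0,0,0],[0,0.06,-0.13,0,0,0,0],[0,0.09,-0.14,0,0,0,0],[0,0.12,-0.14,0,0,0,0]]

```text
time: 10.5
tool_pos: [0.6287, -0.015, 0.1831]
tcp_rot: [2.286, 2.147, 0.008]
wrist_force: [1.0, 0.8, -0.2]
width: 0.499
```

```bash
python3 -c "
from h import *
go([.5057,-.0065,.2],86.4)
a=read_camera('scene');b=read_camera('top')
cv2.imwrite('pics/scene6.png',a[:,:,::-1]);cv2.imwrite('pics/top6.png',b[:,:,::-1])
cv2.imwrite('pics/both6.png',np.hstack([cv2.resize(a[235:345,280:400,::-1],(400,367),interpolation=2),cv2.resize(b[165:275,270:390,::-1],(400,367),interpolation=2)]))"
```

```text
t 10.5 pos [ 0.6287 -0.015   0.1831] yaw 86.4 tilt 0.42 F [ 1.   0.8 -0.2] M [-0.01 -0.07 -0.02] w 0.499
shift [0.0008, -0.1231, -0.0178] turn [0.0023, 0.0, -0.0] deg 0.4
```

View pics/both6.png

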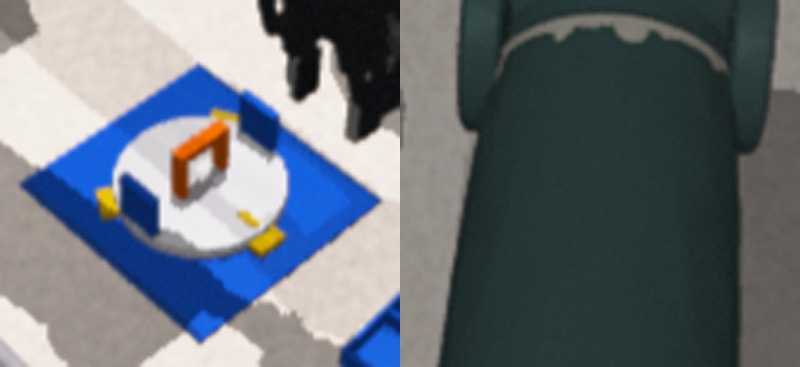

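Run:
```python
from h import *
a=cv2.imread("pics/scene6.png")[:,:,::-1].copy()
print("or",blobs(hsv("s",a,(5,150,80),(17,255,255),(310,260,370,310))))
ye=blobs(hsv("s",a,(18,80,80),(34,255,255),(290,250,380,320)),3);print("ye",ye)
c=np.array([.5055,-.0055]);u=np.array([.063,.998])
# expected features
L=lambda x,y,z:np.r_[c+ -x*u+ y*np.array([u[1],-u[0]]),z+.004]
print("loop top pred",proj("scene",[L(-24,0,58) if 0 else L(-.024,0,.058),L(.024,0,.058),L(-.061,-.018,.052),L(-.061,.018,.052),L(.061,-.018,.052),L(.061,.018,.052)]))
x=(proj("scene",[L(-.024,0,.058),L(.024,0,.058),L(-.061,-.018,.052),L(-.061,.018,.052),L(.061,-.018,.052),L(.061,.018,.052)])-[280,235])*400/120
print(x)
v=(cv2.resize(a[235:345,280:400],(400,367),interpolation=2)[:,:,::-1]).copy()
for p in x: cv2.circle(v,tuple(int(i) for i in p),3,(0,255,0),1)
cv2.imwrite("pics/chk6.png",cv2.resize(v,(800,590)))
go([.5093,.0554,.12],-3.6)
```

```text
or [(np.int32(162), [339.4, 280.5], [332, 271, 16, 23])]
ye [(np.int32(19), [347.0, 269.3], [343, 268, 9, 4]), (np.int32(46), [311.9, 295.4], [309, 291, 7, 9]), (np.int32(19), [354.1, 300.2], [351, 298, 7, 5]), (np.int32(57), [359.3, 306.7], [354, 302, 11, 10])]
loop top pred [[346.6262577  271.07704187]
 [332.3465797  280.97974372]
 [352.16466005 261.58094126]
 [362.29808724 269.18565576]
 [316.01692831 286.36977182]
 [326.0696328  294.75947684]]
[[222.08752566 120.25680625]
 [174.48859901 153.2658124 ]
 [240.54886684  88.60313753]
 [274.32695745 113.95218585]
 [120.0564277  171.23257274]
 [153.56544266 199.19825613]]
t 10.6 pos [ 0.6298 -0.0152  0.1801] yaw 86.38 tilt 0.31 F [-0.7 -0.  -0.9] M [-0.03 -0.   -0.03] w 0.5
shift [0.0629, -0.1251, 0.0594] turn [0.0014, -0.0014, 0.4999] deg 90.0
```

View pics/chk6.png

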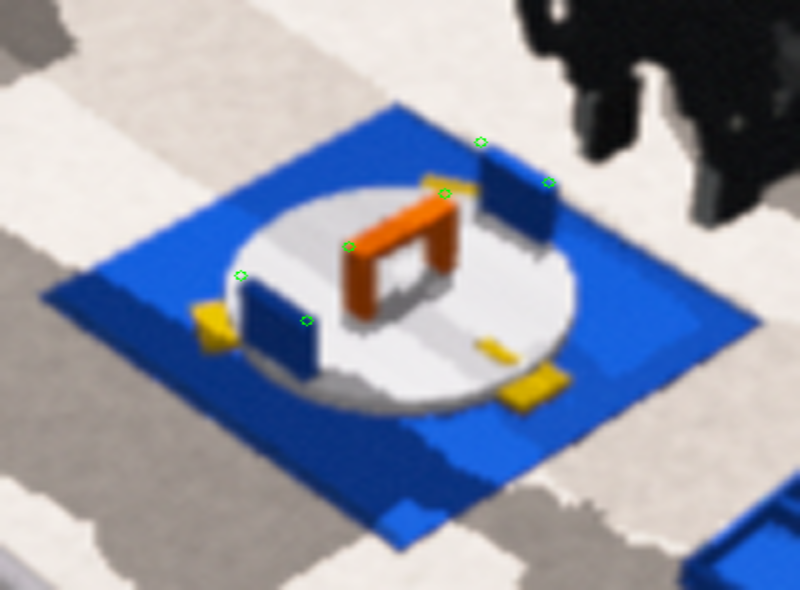

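apply_moves:
  plan:
    - [[0.006,-0.012,0.0,0,0,0.035,0.4],[0.012,-0.025,0.0,0,0,0.07,0.4],[0.02,-0.04,0.0,0,0,0.105,0.4],[0.028,-0.055,0.0,0,0,0.14,0.4],[0.035,-0.07,0.0,0,0,0.175,0.4],[0.042,-0.085,0.0,0,0,0.21,0.4],[0.05,-0.1,0.0,0,0,0.245,0.4],[0.056,-0.112,0.0,0,0,0.28,0.4]]

```text
time: 11.27
tool_pos: [0.5146, 0.0486, 0.178]
tcp_rot: [-2.99, -0.963, 0.002]
wrist_force: [0.5, 0.2, -0.0]
width: 0.299
```

```bash
python3 -c "
from h import *
go([.5093,.0554,.12],-3.6)"
```

```text
t 11.27 pos [0.5146 0.0486 0.178 ] yaw 35.69 tilt 0.09 F [ 0.5  0.2 -0. ] M [ 0.02  0.01 -0.03] w 0.299
shift [-0.0003, -0.0086, 0.058] turn [-0.0002, 0.0005, 0.2183] deg 39.3
```

apply_moves:
  plan:
    - [[0,-0.002,0.005,0,0,0.035,0.4],[0,-0.004,0.01,0,0,0.07,0.4],[0,-0.006,0.02,0,0,0.105,0.4],[0,-0.008,0.03,0,0,0.14,0.4],[0,-0.009,0.04,0,0,0.175,0.4],[0,-0.009,0.05,0,0,0.205,0.4],[0,-0.009,0.058,0,0,0.218,0.4],[0,-0.009,0.058,0,0,0.218,0.4]]

```text
time: 11.93
tool_pos: [0.509, 0.0553, 0.1183]
tcp_rot: [3.14, -0.09, -0.007]
wrist_force: [-1.1, -0.5, -0.3]
width: 0.299
```

apply_moves:
  plan:
    - [[0,0,0,0,0,0,0.4],[0,0,0,0,0,0,0.4],[0,0,0,0,0,0,0.4],[0,0,0,0,0,0,0.4],[0,0,0,0,0,0,0.4],[0,0,0,0,0,0,0.4],[0,0,0,0,0,0,0.4],[0,0,0,0,0,0,0.4]]

```text
time: 12.6
tool_pos: [0.5117, 0.0554, 0.1202]
tcp_rot: [-3.14, 0.089, -0.0]
wrist_force: [0.8, 0.5, 0.7]
width: 0.302
```

```bash
python3 -c "
from h import *
go([.5105,.0554,.023],-3.6)
a=read_camera('scene');b=read_camera('top')
cv2.imwrite('pics/both7.png',np.hstack([cv2.resize(a[235:345,280:400,::-1],(400,367),interpolation=2),cv2.resize(b[165:275,270:390,::-1],(400,367),interpolation=2)]))"
```

```text
t 12.6 pos [0.5117 0.0554 0.1202] yaw -3.24 tilt 0.0 F [0.8 0.5 0.7] M [ 0.   -0.    0.03] w 0.302
shift [-0.0012, 0.0001, 0.0972] turn [-0.0, -0.0, 0.002] deg 0.4
```

View pics/both7.png

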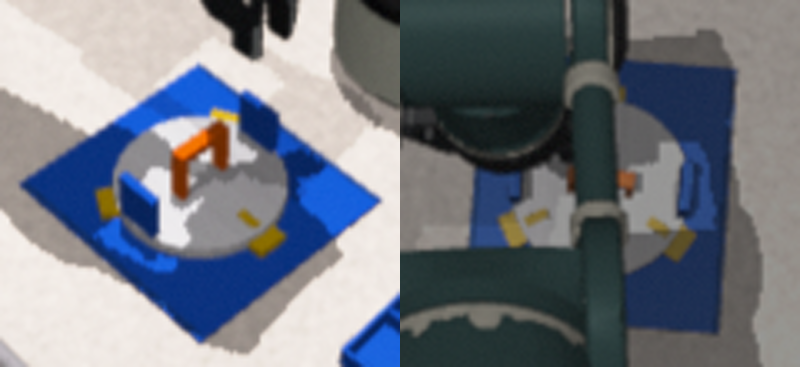

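Both views show the lid lying flat on the mat. Fingers are above the far tab (scene crop ~260,25 over the tab at 258,120). I'm going down to just above it first.

apply_moves:
  plan:
    - [[0,0,0.008,0,0,0.002,0.4],[0,0,0.016,0,0,0.002,0.4],[0,0,0.024,0,0,0.002,0.4],[0,0,0.032,0,0,0.002,0.4],[0,0,0.04,0,0,0.002,0.4],[0,0,0.046,0,0,0.002,0.4],[0,0,0.05,0,0,0.002,0.4],[0,0,0.05,0,0,0.002,0.4]]

```text
time: 13.37
tool_pos: [0.5106, 0.0553, 0.0687]
tcp_rot: [3.14, -0.099, -0.004]
wrist_force: [0.6, -0.2, -0.4]
width: 0.302
```

```bash
python3 -c "
from h import *
a=read_camera('scene');b=read_camera('top')
go([.5105,.0554,.023],-3.6)
cv2.imwrite('pics/both8.png',np.hstack([cv2.resize(a[235:315,310:390,::-1],(500,500),interpolation=2)]))"
```

```text
t 13.47 pos [0.5116 0.0554 0.0699] yaw -3.61 tilt 0.02 F [-0.2 -0.3 -0.3] M [-0.03 -0.01  0.03] w 0.298
shift [-0.0011, 0.0, 0.0469] turn [0.0, 0.0001, -0.0] deg 0.0
```

View pics/both8.png

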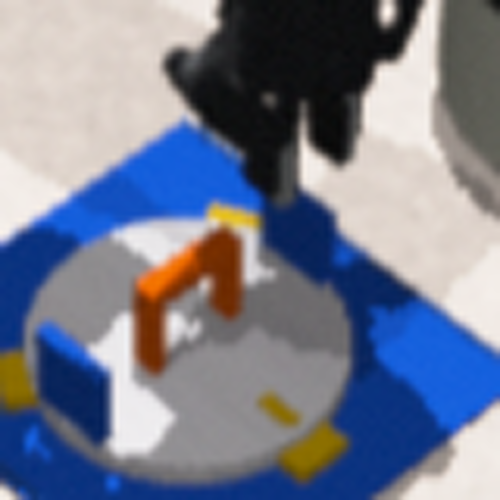

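apply_moves:
  plan:
    - [[0,0,0.007,0,0,0,0.4],[0,0,0.014,0,0,0,0.4],[0,0,0.021,0,0,0,0.4],[0,0,0.028,0,0,0,0.4],[0,0,0.035,0,0,0,0.4],[0,0,0.042,0,0,0,0.4],[0,0,0.046,0,0,0,0.4],[0,0,0.046,0,0,0,0.4]]

```text
time: 14.13
tool_pos: [0.5105, 0.0553, 0.0226]
tcp_rot: [3.14, -0.099, -0.004]
wrist_force: [0.3, -0.8, -0.3]
width: 0.299
```

```bash
python3 -c "
from h import *
a=read_camera('scene')
go([.5105,.0554,.023],-3.6)
cv2.imwrite('pics/both9.png',np.hstack([cv2.resize(a[235:315,310:390,::-1],(500,500),interpolation=2)]))"
```

```text
t 14.18 pos [0.511  0.0553 0.0233] yaw -3.61 tilt 0.09 F [ 0.1 -0.6  0. ] M [ 0.02 -0.02 -0.01] w 0.3
shift [-0.0005, -0.0001, 0.0003] turn [0.0001, 0.0005, -0.0] deg 0.1
```

View pics/both9.png

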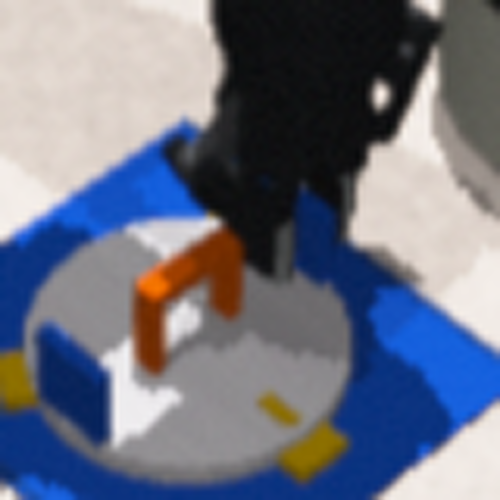

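One finger is between tab and loop, the other outside the tab. Closing.

apply_moves:
  plan:
    - [[0,0,0,0,0,0,0.5],[0,0,0,0,0,0,0.6],[0,0,0,0,0,0,0.7],[0,0,0,0,0,0,0.8],[0,0,0,0,0,0,1],[0,0,0,0,0,0,1],[0,0,0,0,0,0,1],[0,0,0,0,0,0,1]]
  force: 80

```text
time: 14.85
tool_pos: [0.5122, 0.0556, 0.0247]
tcp_rot: [-3.14, 0.099, -0.002]
wrist_force: [-1.0, 1.8, 5.9]
width: 0.083
```

apply_moves:
  plan:
    - [[0,0,0,0,0,0,1],[0,0,-0.003,0,0,0,1],[0,0,-0.008,0,0,0,1],[0,0,-0.015,0,0,0,1],[0,0,-0.022,0,0,0,1],[0,0,-0.028,0,0,0,1],[0,0,-0.03,0,0,0,1],[0,0,-0.03,0,0,0,1]]

```text
time: 15.52
tool_pos: [0.5125, 0.0554, 0.0552]
tcp_rot: [-3.14, 0.099, -0.003]
wrist_force: [0.4, 0.3, -3.2]
width: 0.081
```

```bash
python3 -c "
from h import *
a=read_camera('scene')
go([.5105,.0554,.023],-3.6)
cv2.imwrite('pics/both10.png',np.hstack([cv2.resize(a[225:325,300:400,::-1],(600,600),interpolation=2)]))"
```

```text
t 15.57 pos [0.5121 0.0554 0.0547] yaw -3.61 tilt 0.07 F [-0.4 -1.3 -2.3] M [ 0.17 -0.02  0.04] w 0.078
shift [-0.0016, 0.0001, 0.0317] turn [-0.0, -0.0004, -0.0001] deg 0.1
```

View pics/both10.png

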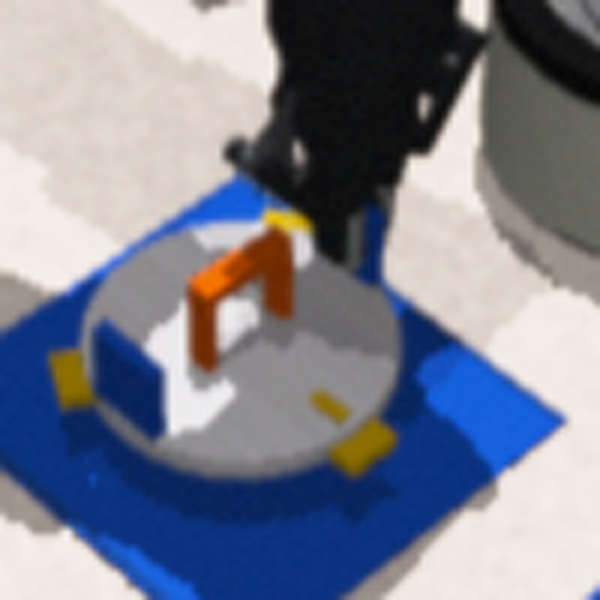

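```bash
python3 -c "
from h import *
go([.435,-.2107,.1647],-3.6)"
```

```text
t 15.57 pos [0.5121 0.0554 0.0547] yaw -3.61 tilt 0.07 F [-0.4 -1.3 -2.3] M [ 0.17 -0.02  0.04] w 0.078
shift [-0.06, 0.2704, -0.1101] turn [-0.0, -0.0004, -0.0001] deg 0.1
```

apply_moves:
  plan:
    - [[0,0,-0.008,0,0,0,1],[0,0,-0.02,0,0,0,1],[0,0,-0.035,0,0,0,1],[0,0,-0.052,0,0,0,1],[0,0,-0.07,0,0,0,1],[0,0,-0.088,0,0,0,1],[0,0,-0.102,0,0,0,1],[0,0,-0.11,0,0,0,1]]

```text
time: 16.23
tool_pos: [0.513, 0.0555, 0.1673]
tcp_rot: [-3.14, 0.099, -0.006]
wrist_force: [-0.4, -0.0, -2.4]
width: 0.078
```

```bash
python3 -c "
from h import *
go([.435,-.2107,.1647],-3.6)"
```

```text
t 16.23 pos [0.513  0.0555 0.1673] yaw -3.6 tilt 0.23 F [-0.4 -0.  -2.4] M [ 0.19 -0.07  0.04] w 0.078
shift [-0.0611, 0.2705, 0.0022] turn [-0.0001, -0.0013, -0.0] deg 0.2
```

apply_moves:
  plan:
    - [[-0.008,0.005,0.001,0,0,0,1],[-0.02,0.018,0.002,0,0,0,1],[-0.032,0.036,0.002,0,0,0,1],[-0.044,0.058,0.002,0,0,0,1],[-0.054,0.082,0.002,0,0,0,1],[-0.06,0.106,0.002,0,0,0,1],[-0.061,0.13,0.002,0,0,0,1],[-0.061,0.154,0.002,0,0,0,1]]

```text
time: 16.9
tool_pos: [0.4386, -0.0952, 0.1608]
tcp_rot: [-3.14, 0.099, 0.004]
wrist_force: [0.4, -0.9, -2.7]
width: 0.079
```

```bash
python3 -c "
from h import *
go([.435,-.2107,.1647],-3.6)"
```

```text
t 16.9 pos [ 0.4386 -0.0952  0.1608] yaw -3.59 tilt 0.15 F [ 0.4 -0.9 -2.7] M [ 0.18 -0.03  0.03] w 0.079
shift [0.0037, 0.1155, -0.0039] turn [-0.0001, 0.0008, 0.0] deg 0.2
```

apply_moves:
  plan:
    - [[0,0.024,0,0,0,0,1],[0,0.046,0,0,0,0,1],[0,0.068,0,0,0,0,1],[0,0.088,0,0,0,0,1],[0,0.102,-0.001,0,0,0,1],[0,0.111,-0.001,0,0,0,1],[0,0.1155,-0.001,0,0,0,1],[0,0.1155,-0.001,0,0,0,1]]

```text
time: 17.57
tool_pos: [0.433, -0.21, 0.1624]
tcp_rot: [-3.139, 0.101, 0.002]
wrist_force: [1.0, 0.1, -3.9]
width: 0.077
```

apply_moves:
  plan:
    - [[0,0,0,0,0,0,1],[0,0,0,0,0,0,1],[0,0,0,0,0,0,1],[0,0,0,0,0,0,1],[0,0,0,0,0,0,1],[0,0,0,0,0,0,1],[0,0,0,0,0,0,1],[0,0,0,0,0,0,1]]

```text
time: 18.23
tool_pos: [0.4339, -0.2097, 0.1631]
tcp_rot: [3.14, -0.099, 0.0]
wrist_force: [0.6, 0.9, -3.1]
width: 0.083
```

```bash
python3 -c "
from h import *
go([.453,-.2107,.1647],-3.6)
a=read_camera('scene');b=read_camera('top')
cv2.imwrite('pics/s11.png',a[:,:,::-1]);cv2.imwrite('pics/t11.png',b[:,:,::-1])
cv2.imwrite('pics/both11.png',np.hstack([cv2.resize(a[250:400,160:310,::-1],(400,400),interpolation=2),cv2.resize(b[130:280,370:520,::-1],(400,400),interpolation=2)]))"
```

```text
t 18.23 pos [ 0.4339 -0.2097  0.1631] yaw -3.6 tilt 0.0 F [ 0.6  0.9 -3.1] M [ 0.14 -0.01 -0.05] w 0.083
shift [0.0192, -0.0002, -0.0016] turn [0.0, -0.0, 0.0] deg 0.0
```

View pics/both11.png

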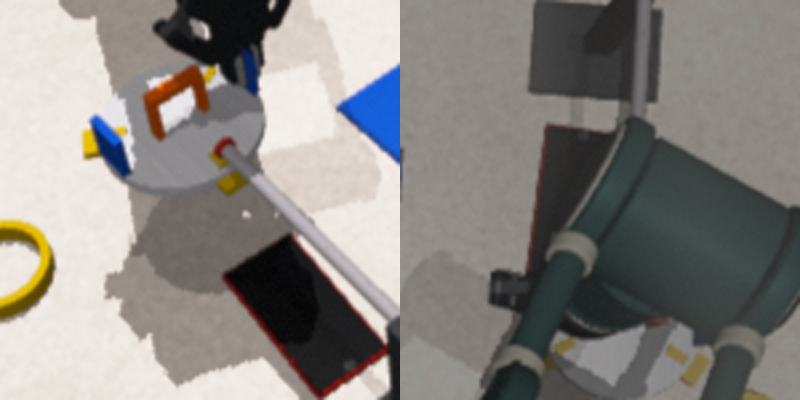

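```bash
cat >> h.py <<'E'
def lidpose(tcp,yaw,grip_z=.0207):
    u=np.array([np.cos(np.radians(yaw+90)),np.sin(np.radians(yaw+90))]) # lid -x
    c=tcp[:2]-.061*u; z0=tcp[2]-grip_z
    return lambda x,y,z:np.r_[c-x*u+y*np.array([u[1],-u[0]]),z0+z]
E
python3 - <<'E'
from h import *
st=readout.read_state()
L=lidpose(st["tool_pos"],-3.6)
print(L(0,0,.048))
pts=[L(sx*.024,sy*.006,.058) for sx in(-1,1) for sy in(-1,1)]+[L(sx*.018,.006,z) for sx in(-1,1) for z in(.012,.048)]+[L(.061,s*.018,.052) for s in(-1,1)]
bar=[[.489,-.2741,.174],[.6,-.281,.174]]
a=cv2.imread("pics/s11.png")
v=cv2.resize(a[265:345,180:280],None,fx=8,fy=8,interpolation=2)[:600]
f=lambda p:tuple(int(i) for i in ((p-[180,265]+.5)*8-.5))
for p in proj("scene",pts): cv2.circle(v,f(p),3,(0,255,0),1)
q=proj("scene",bar); cv2.line(v,f(q[0]),f(q[1]),(255,0,255),1)
cv2.imwrite("pics/chk11.png",v)
E
```

```text
[ 0.42999371 -0.27062973  0.19041608]
```

View pics/chk11.png

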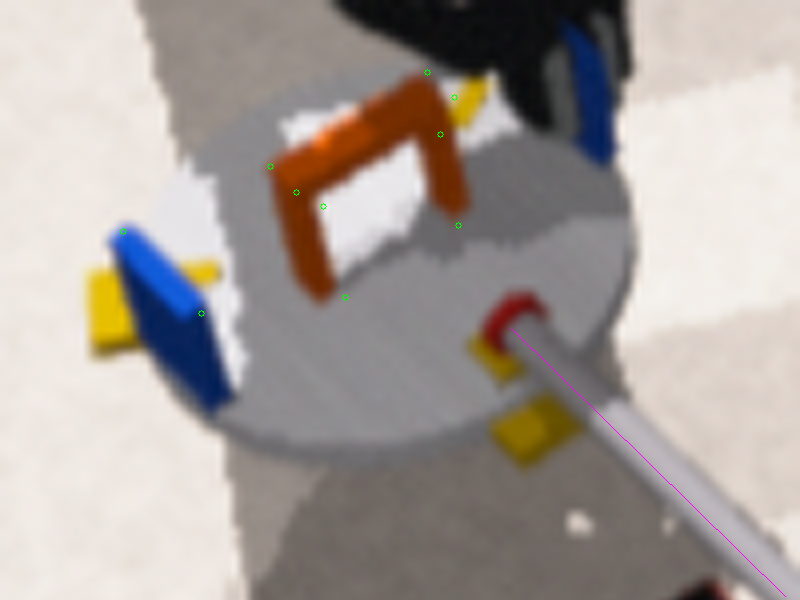

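Run:
```python
from h import *
for n,f in(("scene","pics/scene0.png"),("top","pics/top0.png")):
    g=cv2.cvtColor(cv2.imread(f),cv2.COLOR_BGR2GRAY).astype(np.float32)
    P=[]
    for x in np.arange(.52,.66,.01):
        y0=-.281-.06*(x-.6)
        ys=np.arange(-.03,.03,.0005)
        uv=proj(n,[[x+.06*s,y0+s,.174] for s in ys]).astype(np.float32)
        pr=cv2.remap(g,uv[:,:1],uv[:,1:],cv2.INTER_LINEAR)[:,0]
        if abs(x-.58)<.005: print(n,pr[::3].astype(int).tolist())
        gr=np.gradient(cv2.GaussianBlur(pr[:,None],(1,7),0)[:,0])
        i,j=np.argmax(gr),np.argmin(gr); P.append((x,ys[i]*1000,ys[j]*1000))
    print(n,np.round(P,4).tolist())
```

```text
scene [192, 197, 202, 204, 211, 208, 219, 216, 214, 209, 210, 214, 214, 217, 217, 213, 184, 144, 129, 145, 160, 168, 171, 169, 167, 183, 209, 219, 221, 219, 220, 221, 223, 224, 224, 224, 226, 227, 228, 227]
scene [[0.52, 9.0, -5.0], [0.53, 8.5, -5.0], [0.54, 8.0, -5.0], [0.55, 8.0, -5.5], [0.56, 8.5, -5.5], [0.57, 8.0, -5.5], [0.58, 8.0, -5.5], [0.59, -10.0, -5.5], [0.6, -11.5, -5.5], [0.61, -11.5, -6.0], [0.62, -12.5, -6.0], [0.63, -13.0, -6.0], [0.64, -14.0, -6.0], [0.65, -14.5, -6.0], [0.66, -15.5, -6.0]]
top [125, 125, 124, 123, 123, 123, 123, 124, 125, 125, 124, 124, 125, 125, 123, 118, 102, 97, 96, 100, 99, 94, 86, 79, 78, 81, 82, 84, 84, 84, 85, 95, 116, 123, 125, 125, 124, 124, 123, 123]
top [[0.52, 8.0, 17.0], [0.53, -2.5, 15.0], [0.54, 7.5, -6.5], [0.55, 7.5, 14.0], [0.56, -3.0, 14.0], [0.57, -3.0, 12.5], [0.58, 17.0, -6.5], [0.59, 15.5, -6.5], [0.6, 15.5, 3.5], [0.61, -5.5, -15.5], [0.62, -7.0, -15.5], [0.63, -6.5, -15.5], [0.64, -6.0, -16.5], [0.65, -5.5, -16.0], [0.66, -7.0, -15.5]]
```

apply_moves:
  plan:
    - [[0.006,0,-0.001,0,0,0,1],[0.014,0,-0.0015,0,0,0,1],[0.022,0,-0.0015,0,0,0,1],[0.031,0,-0.0015,0,0,0,1],[0.04,0,-0.0015,0,0,0,1],[0.05,0,-0.0015,0,0,0,1],[0.058,0,-0.0015,0,0,0,1],[0.065,0,-0.0015,0,0,0,1]]

```text
time: 19.0
tool_pos: [0.4999, -0.2139, 0.1645]
tcp_rot: [-3.14, 0.098, -0.0]
wrist_force: [-0.0, -1.1, -2.7]
width: 0.079
```

```bash
python3 -c "
from h import *
go([.549,-.2168,.1645],-3.6)
a=read_camera('scene')
cv2.imwrite('pics/s12.png',cv2.resize(a[265:345,180:280,::-1],None,fx=6,fy=6,interpolation=2))"
```

```text
t 19.0 pos [ 0.4999 -0.2139  0.1645] yaw -3.59 tilt 0.0 F [-0.  -1.1 -2.7] M [ 0.2  -0.04 -0.03] w 0.079
shift [0.0492, -0.0002, -0.0] turn [-0.0, -0.0, 0.0001] deg 0.0
```

View pics/s12.png

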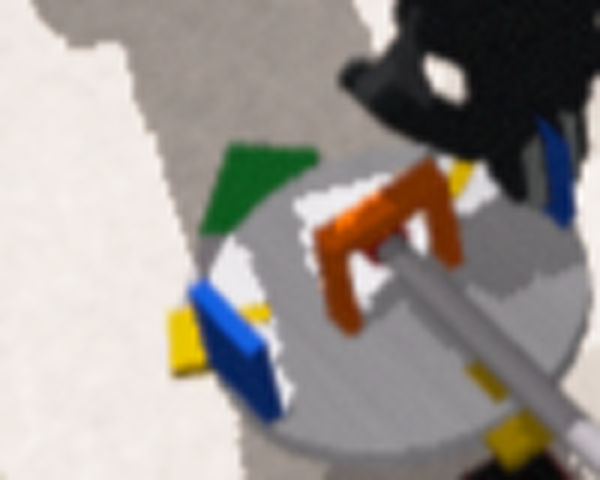

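The cap (crop px about 380,245) is inside the loop opening, clear of both legs, and there's no contact force. I'm continuing along the bar.

apply_moves:
  plan:
    - [[0.006,0,0,0,0,0,1],[0.014,0,0,0,0,0,1],[0.022,0,0,0,0,0,1],[0.031,0,0,0,0,0,1],[0.04,0,0,0,0,0,1],[0.047,0,0,0,0,0,1],[0.05,0,0,0,0,0,1],[0.05,0,0,0,0,0,1]]

```text
time: 19.72
tool_pos: [0.5495, -0.2171, 0.1646]
tcp_rot: [3.14, -0.098, 0.0]
wrist_force: [-0.2, -0.1, -3.2]
width: 0.076
```

```bash
python3 -c "
from h import *
go([.549,-.2168,.1645],-3.6)
a=read_camera('scene')
cv2.imwrite('pics/s13.png',cv2.resize(a[265:365,180:300,::-1],None,fx=6,fy=6,interpolation=2))"
```

```text
t 19.72 pos [ 0.5495 -0.2171  0.1646] yaw -3.58 tilt 0.01 F [-0.2 -0.1 -3.2] M [ 0.21 -0.02 -0.02] w 0.076
shift [-0.0005, -0.0002, 0.0001] turn [0.0, -0.0001, 0.0001] deg 0.0
```

View pics/s13.png

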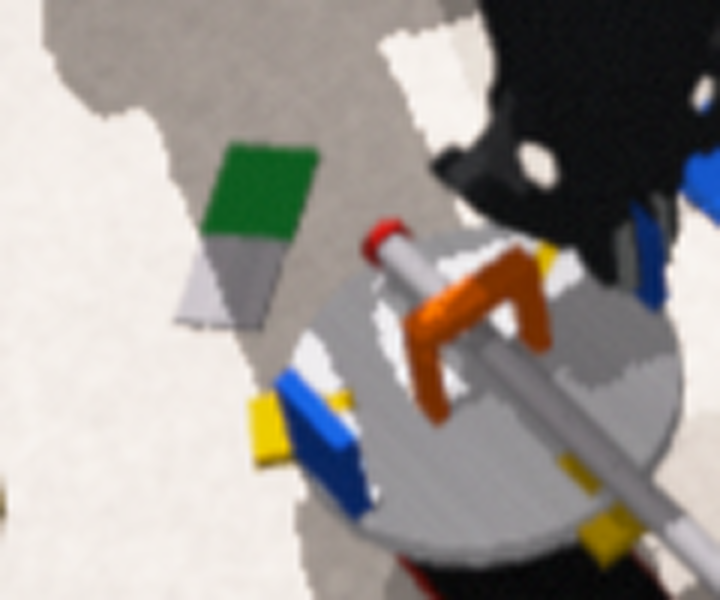

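apply_moves:
  plan:
    - [[0,0.002,0,0,0,0,1],[0,0.004,0,0,0,0,1],[0,0.006,0,0,0,0,1],[0,0.008,0,0,0,0,1],[0,0.009,0,0,0,0,1],[0,0.01,0,0,0,0,1],[0,0.01,0,0,0,0,1],[0,0.01,0,0,0,0,1]]

```text
time: 20.43
tool_pos: [0.5479, -0.227, 0.1646]
tcp_rot: [3.14, -0.099, -0.0]
wrist_force: [-0.2, -0.2, -2.6]
width: 0.077
```

apply_moves:
  plan:
    - [[0,0.0003,0,0,0,0,1],[0,0.0006,0,0,0,0,1],[0,0.0008,0,0,0,0,1],[0,0.001,0,0,0,0,1],[0,0.001,0,0,0,0,1],[0,0.001,0,0,0,0,1],[0,0.001,0,0,0,0,1],[0,0.001,0,0,0,0,1]]

```text
time: 21.1
tool_pos: [0.5479, -0.2273, 0.1646]
tcp_rot: [-3.139, 0.099, 0.0]
wrist_force: [0.8, 5.2, -0.6]
width: 0.079
```

```bash
python3 -c "
from h import *
go([.549,-.2168,.1645],-3.6)"
```

```text
t 21.1 pos [ 0.5479 -0.2273  0.1646] yaw -3.6 tilt 0.07 F [ 0.8  5.2 -0.6] M [ 0.98  0.02 -0.05] w 0.079
shift [0.0004, -0.0105, 0.0001] turn [-0.0004, 0.0001, -0.0] deg 0.1
```

apply_moves:
  plan:
    - [[0,-0.003,0,0,0,0,1],[0,-0.007,0,0,0,0,1],[0,-0.011,0,0,0,0,1],[0,-0.015,0,0,0,0,1],[0,-0.019,0,0,0,0,1],[0,-0.022,0,0,0,0,1],[0,-0.023,0,0,0,0,1],[0,-0.023,0,0,0,0,1]]

```text
time: 21.77
tool_pos: [0.5494, -0.2047, 0.1646]
tcp_rot: [3.14, -0.098, 0.0]
wrist_force: [0.5, 0.3, -2.6]
width: 0.08
```

apply_moves:
  plan:
    - [[0,-0.0003,0,0,0,0,1],[0,-0.0006,0,0,0,0,1],[0,-0.0008,0,0,0,0,1],[0,-0.001,0,0,0,0,1],[0,-0.001,0,0,0,0,1],[0,-0.001,0,0,0,0,1],[0,-0.001,0,0,0,0,1],[0,-0.001,0,0,0,0,1]]

```text
time: 22.43
tool_pos: [0.5494, -0.2041, 0.1646]
tcp_rot: [3.14, -0.099, 0.0]
wrist_force: [0.3, 0.4, -2.7]
width: 0.075
```

```bash
python3 -c "
from h import *
go([.549,-.2168,.1645],-3.6)"
```

```text
t 22.43 pos [ 0.5494 -0.2041  0.1646] yaw -3.61 tilt 0.0 F [ 0.3  0.4 -2.7] M [ 0.19 -0.07 -0.02] w 0.075
shift [0.0004, 0.0127, 0.0001] turn [0.0, -0.0, -0.0001] deg 0.0
```

apply_moves:
  plan:
    - [[0,-0.0003,0,0,0,0,1],[0,-0.0006,0,0,0,0,1],[0,-0.0009,0,0,0,0,1],[0,-0.0012,0,0,0,0,1],[0,-0.0015,0,0,0,0,1],[0,-0.0015,0,0,0,0,1],[0,-0.0015,0,0,0,0,1],[0,-0.0015,0,0,0,0,1]]

```text
time: 23.1
tool_pos: [0.5494, -0.203, 0.1646]
tcp_rot: [3.139, -0.099, -0.0]
wrist_force: [-0.4, -2.4, -3.5]
width: 0.081
```

```bash
python3 -c "
from h import *
go([.549,-.2168,.1645],-3.6)"
```

```text
t 23.1 pos [ 0.5494 -0.203   0.1646] yaw -3.6 tilt 0.04 F [-0.4 -2.4 -3.5] M [-0.25  0.01 -0.06] w 0.081
shift [0.0004, 0.0138, 0.0001] turn [0.0002, 0.0, -0.0] deg 0.0
```

apply_moves:
  plan:
    - [[0,0.003,0,0,0,0,1],[0,0.007,0,0,0,0,1],[0,0.01,0,0,0,0,1],[0,0.0121,0.002,0,0,0,1],[0,0.0121,0.004,0,0,0,1],[0,0.0121,0.007,0,0,0,1],[0,0.0121,0.01,0,0,0,1],[0,0.0121,0.01,0,0,0,1]]

```text
time: 23.77
tool_pos: [0.5481, -0.2142, 0.1534]
tcp_rot: [-3.139, 0.099, 0.003]
wrist_force: [-0.1, 0.0, -3.1]
width: 0.08
```

```bash
python3 -c "
from h import *
go([.549,-.2151,.1527],-3.6)"
```

```text
t 23.77 pos [ 0.5481 -0.2142  0.1534] yaw -3.6 tilt 0.11 F [-0.1  0.  -3.1] M [ 0.19 -0.01  0.04] w 0.08
shift [0.001, 0.0008, 0.0007] turn [-0.0002, 0.0005, -0.0] deg 0.1
```

apply_moves:
  plan:
    - [[0,0.0005,0.0002,0,0,0,1],[0,0.0005,0.0004,0,0,0,1],[0,0.0005,0.0006,0,0,0,1],[0,0.0005,0.0008,0,0,0,1],[0,0.0005,0.001,0,0,0,1],[0,0.0005,0.001,0,0,0,1],[0,0.0005,0.001,0,0,0,1],[0,0.0005,0.001,0,0,0,1]]

```text
time: 24.43
tool_pos: [0.5487, -0.2151, 0.1536]
tcp_rot: [3.14, -0.099, 0.0]
wrist_force: [-0.3, -0.9, -2.5]
width: 0.08
```

```bash
python3 -c "
from h import *
go([.549,-.2151,.1527],-3.6)"
```

```text
t 24.43 pos [ 0.5487 -0.2151  0.1536] yaw -3.61 tilt 0.0 F [-0.3 -0.9 -2.5] M [0.17 0.02 0.01] w 0.08
shift [0.0003, -0.0, 0.0009] turn [0.0, -0.0, -0.0] deg 0.0
```

Laterally it's on target. I'm lowering in fine steps to contact.

apply_moves:
  plan:
    - [[0,0,0.0003,0,0,0,1],[0,0,0.0006,0,0,0,1],[0,0,0.0009,0,0,0,1],[0,0,0.0012,0,0,0,1],[0,0,0.0012,0,0,0,1],[0,0,0.0012,0,0,0,1],[0,0,0.0012,0,0,0,1],[0,0,0.0012,0,0,0,1]]

```text
time: 25.1
tool_pos: [0.5488, -0.2152, 0.1527]
tcp_rot: [3.14, -0.099, 0.0]
wrist_force: [-0.7, 0.6, 0.2]
width: 0.079
```

```bash
python3 -c "
from h import *
go([.549,-.2151,.1527],-3.6)"
```

```text
t 25.1 pos [ 0.5488 -0.2152  0.1527] yaw -3.61 tilt 0.02 F [-0.7  0.6  0.2] M [ 0.11  0.17 -0.06] w 0.079
shift [0.0002, -0.0001, -0.0] turn [0.0001, -0.0001, -0.0] deg 0.0
```

apply_moves:
  plan:
    - [[0,0,0.0002,0,0,0,1],[0,0,0.0002,0,0,0,1],[0,0,0.0002,0,0,0,0.84],[0,0,0.0002,0,0,0,0.82],[0,0,0.0002,0,0,0,0.79],[0,0,0.0002,0,0,0,0.75],[0,0,0.0002,0,0,0,0.7],[0,0,0.0002,0,0,0,0.65]]
  force: 20

```text
time: 25.77
tool_pos: [0.5488, -0.2152, 0.1521]
tcp_rot: [3.14, -0.099, 0.0]
wrist_force: [-0.4, 0.2, -0.3]
width: 0.176
```

apply_moves:
  plan:
    - [[0,0,0,0,0,0,0.6],[0,0,0,0,0,0,0.55],[0,0,0,0,0,0,0.5],[0,0,0,0,0,0,0.45],[0,0,0,0,0,0,0.45],[0,0,0,0,0,0,0.45],[0,0,0,0,0,0,0.45],[0,0,0,0,0,0,0.45]]

```text
time: 26.43
tool_pos: [0.5487, -0.2151, 0.1522]
tcp_rot: [3.14, -0.099, -0.0]
wrist_force: [-0.1, 0.1, -0.4]
width: 0.276
```

```bash
python3 -c "
from h import *
go([.549,-.2151,.1527],-3.6)
a=read_camera('scene')
cv2.imwrite('pics/s14.png',cv2.resize(a[265:365,180:300,::-1],None,fx=6,fy=6,interpolation=2))"
```

```text
t 26.43 pos [ 0.5487 -0.2151  0.1522] yaw -3.6 tilt 0.0 F [-0.1  0.1 -0.4] M [-0.01 -0.01 -0.  ] w 0.276
shift [0.0003, -0.0, -0.0005] turn [0.0, 0.0, -0.0] deg 0.0
```

View pics/s14.png

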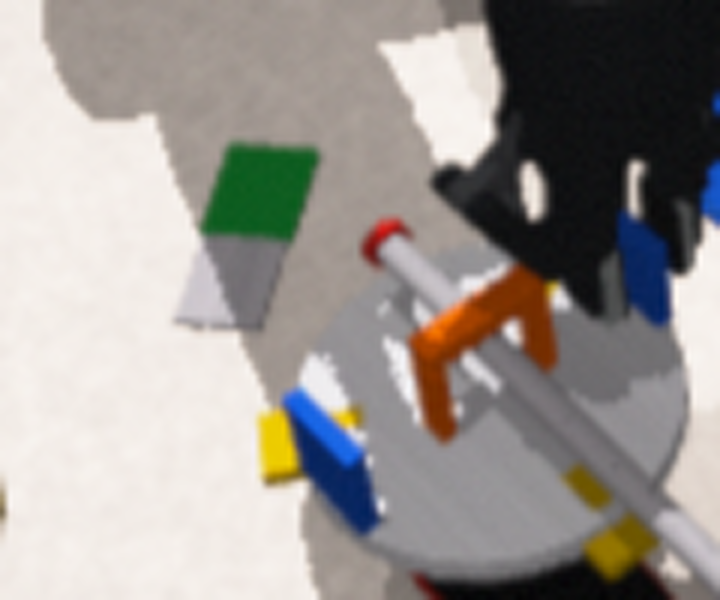

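The lid hangs on the bar, with the fingers open and clear of the tab on both sides. I'm retracting straight up.

apply_moves:
  plan:
    - [[0,0,-0.004,0,0,0,0.45],[0,0,-0.01,0,0,0,0.45],[0,0,-0.018,0,0,0,0.45],[0,0,-0.028,0,0,0,0.45],[0,0,-0.04,0,0,0,0.45],[0,0,-0.055,0,0,0,0.45],[0,0,-0.07,0,0,0,0.45],[0,0,-0.09,0,0,0,0.45]]

```text
time: 27.15
tool_pos: [0.5483, -0.215, 0.2433]
tcp_rot: [-3.14, 0.099, 0.001]
wrist_force: [-1.1, 0.7, 0.0]
width: 0.272
```

apply_moves:
  plan:
    - [[0,-0.01,-0.02,0,0,0,0.45],[0,-0.03,-0.03,0,0,0,0.45],[0,-0.06,-0.03,0,0,0,0.45],[0,-0.09,-0.03,0,0,0,0.45],[0,-0.13,-0.03,0,0,0,0.45],[0,-0.17,-0.03,0,0,0,0.45],[0,-0.21,-0.03,0,0,0,0.45],[0,-0.24,-0.03,0,0,0,0.45]]

```text
time: 27.82
tool_pos: [0.564, 0.0272, 0.2741]
tcp_rot: [-3.139, 0.098, -0.004]
wrist_force: [0.2, -0.1, 0.5]
width: 0.277
```

apply_moves:
  plan:
    - [[0,-0.03,0,0,0,0,0.45],[0,-0.06,0,0,0,0,0.45],[0,-0.09,0,0,0,0,0.45],[0,-0.12,0,0,0,0,0.45],[0,-0.14,0,0,0,0,0.45],[0,-0.15,0,0,0,0,0.45],[0,-0.15,0,0,0,0,0.45],[0,-0.15,0,0,0,0,0.45]]

```text
time: 28.48
tool_pos: [0.5733, 0.1739, 0.2729]
tcp_rot: [3.139, -0.097, 0.001]
wrist_force: [-0.5, 0.0, 0.6]
width: 0.276
```

Run:
```python
from h import *
go([.549,-.2151,.1527],-3.6)
a=read_camera('scene');b=read_camera('top')
cv2.imwrite('pics/s15.png',a[:,:,::-1]);cv2.imwrite('pics/t15.png',b[:,:,::-1])
v=cv2.resize(a[265:365,180:300,::-1],None,fx=6,fy=6,interpolation=2)
L=lidpose(np.array([.5487,-.2151,.1527]),-3.6)
f=lambda p:tuple(int(i) for i in ((p-[180,265]+.5)*6-.5))
pts=[L(s*.065,t*.018,.052) for s in(-1,1) for t in(-1,1)]+[L(sx*.024,sy*.006,.058) for sx in(-1,1) for sy in(-1,1)]
for p in proj("scene",pts): cv2.circle(v,f(p),3,(0,255,0),1)
cv2.imwrite('pics/chk15.png',v)
cv2.imwrite('pics/t15c.png',cv2.resize(b[110:260,380:530,::-1],(600,600),interpolation=2))
```

```text
t 28.48 pos [0.5733 0.1739 0.2729] yaw -3.55 tilt 0.05 F [-0.5  0.   0.6] M [-0.03  0.01  0.01] w 0.276
shift [-0.0003, 0.3897, 0.1204] turn [0.0002, -0.0002, 0.0003] deg 0.1
```

View pics/chk15.png

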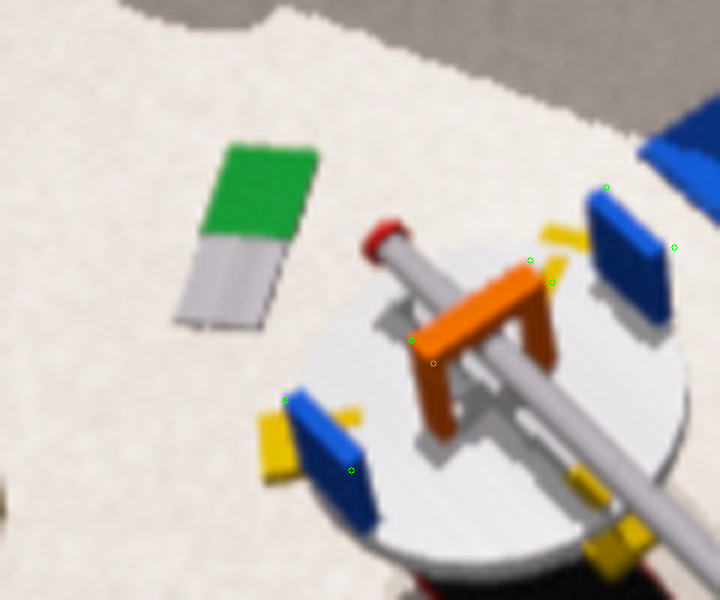

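View pics/t15c.png

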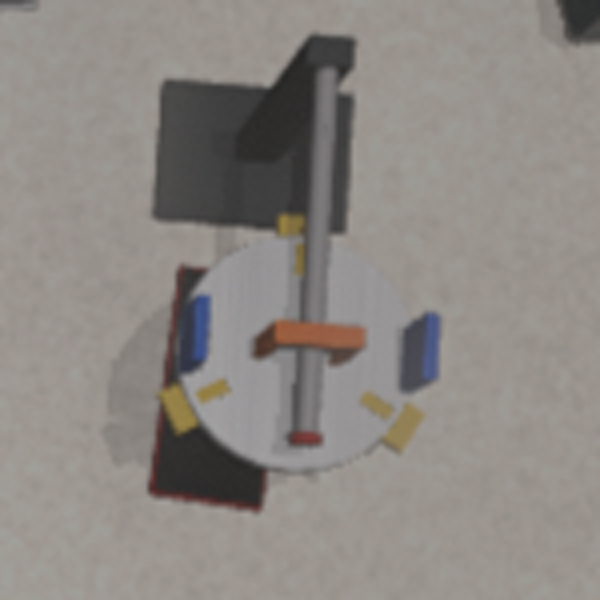

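View pics/s15.png

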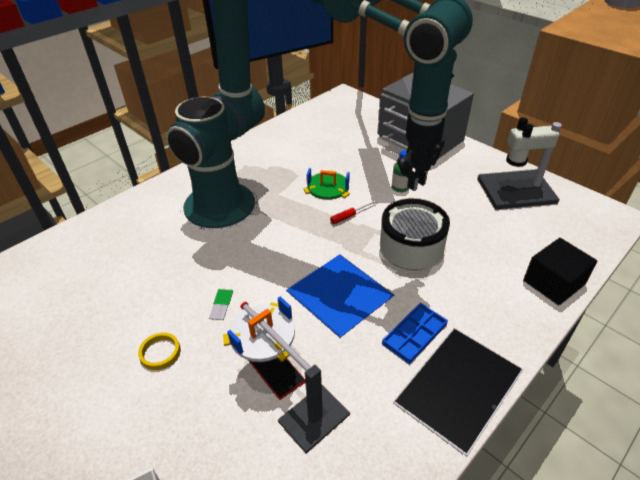

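Run:
```python
from h import *
a=cv2.imread("pics/s15.png")[:,:,::-1].copy();b=cv2.imread("pics/t15.png")[:,:,::-1].copy()
print(blobs(hsv("",a,(18,80,80),(34,255,255),(215,290,305,375)),4))
print(blobs(hsv("",b,(15,80,60),(34,255,255),(400,150,500,240)),4))
print(blobs(hsv("",a,(100,100,60),(130,255,255),(215,290,293,375)),4))
print(blobs(hsv("",b,(100,90,40),(130,255,255),(400,150,500,240)),4))
cv2.imwrite('pics/z15.png',np.hstack([cv2.resize(a[295:335,222:302,::-1],(800,400),interpolation=2)]))
cv2.imwrite('pics/y15.png',np.hstack([cv2.resize(b[175:225,415:495,::-1],(800,500),interpolation=2)]))
```

```text
[(np.int32(31), [274.0, 304.1], [270, 302, 9, 5]), (np.int32(23), [271.8, 310.1], [270, 307, 5, 8]), (np.int32(75), [225.8, 339.5], [223, 333, 8, 13]), (np.int32(13), [237.7, 334.0], [236, 333, 5, 3]), (np.int32(40), [277.6, 345.6], [274, 342, 8, 8]), (np.int32(81), [283.1, 355.1], [277, 350, 13, 11])]
[(np.int32(36), [452.0, 165.6], [449, 163, 7, 6]), (np.int32(14), [454.5, 174.0], [454, 171, 2, 7]), (np.int32(24), [432.8, 207.2], [429, 205, 8, 5]), (np.int32(76), [423.9, 212.0], [420, 206, 10, 13]), (np.int32(20), [473.7, 210.8], [471, 208, 7, 6]), (np.int32(49), [480.4, 216.5], [476, 211, 9, 11])]
[(np.int32(22), [290.2, 291.6], [287, 290, 6, 6]), (np.int32(178), [284.4, 307.3], [278, 297, 14, 22]), (np.int32(173), [235.2, 341.7], [228, 330, 15, 24])]
[(np.int32(60), [429.5, 191.5], [428, 184, 4, 16]), (np.int32(37), [487.2, 196.8], [486, 189, 3, 15])]
```

View pics/z15.png

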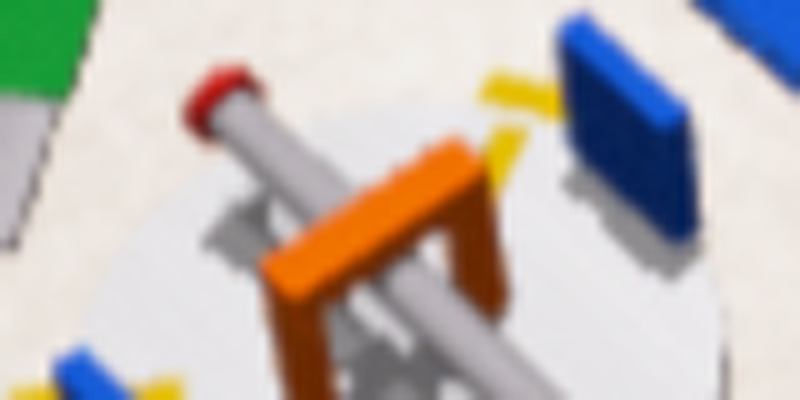

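View pics/y15.png

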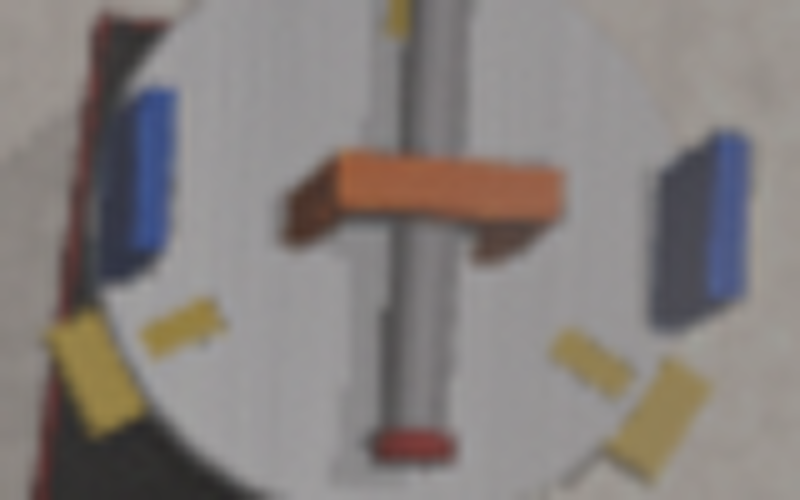

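Run:
```python
from h import *
r=tri([[284.3,301.3],[234.2,336.2],[259,316.3]],[[430,191.3],[487.4,196.0],[459.5,193.1]]);print(r.round(4))
d=r[0]-r[1];print(np.linalg.norm(d[:3]),np.degrees(np.arcsin(d[2]/np.linalg.norm(d[:3]))))
k=tri([[237.7,334.0]],[[473.7,210.8]]);print(k.round(4))
```

```text
[[ 0.5467 -0.2157  0.1844  0.0021]
 [ 0.5394 -0.3377  0.1824  0.0022]
 [ 0.5425 -0.2772  0.1896  0.0009]]
0.12225184442513311 0.9533285586402949
[[ 0.5147 -0.318   0.146   0.0055]]
```

Run:
```python
from h import *
a=read_camera('scene'); o=cv2.imread("pics/s15.png")[:,:,::-1]
d=np.abs(a.astype(int)-o)[290:375,215:305].max();print("max diff lid region",d)
print(bot.finish_job())
```

```text
max diff lid region 39
the job is handed in; nothing more can be done
None
```

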